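# Change the die set on a hand cutting press

## Task

Change the press over from the small to the large die set: the large round die goes on the square pad and the long oblong die on the long pad, and the small round die goes back into the square tray and the short oblong die into the long tray, each in the middle of its place and standing flat, the oblong ones lying lengthwise. The dies have keen edges: set them down gently without dropping them, and never on the bare table top - the black rubber mat is free for parking one.

Things in the scene. Friction and masses are not known exactly. Their poses are not given: they have to be found in the camera images.
- small_round: Strip-steel cutting die: bright steel band with black rubber filling and one thin steel brace across its flat top, cutting edge down, 32 mm tall. Round, 44 mm in diameter (the smaller round die). Solid to the gripper, rigid, loose, about 0.13 kg. Origin: centre of its underside; z up. At the start it lies on the square pad on the press.
- large_round: Strip-steel cutting die: bright steel band with black rubber filling and one thin steel brace across its flat top, cutting edge down, 32 mm tall. Round, 64 mm in diameter (the larger round die). Solid to the gripper, rigid, loose, about 0.20 kg. Origin: centre of its underside; z up. At the start it lies in the square tray.
- short_oblong: Strip-steel cutting die: bright steel band with black rubber filling and one thin steel brace across its flat top, cutting edge down, 32 mm tall. Oblong with round ends, 66 mm long and 34 mm wide. Solid to the gripper, rigid, loose, about 0.15 kg. Origin: centre of its underside; z up, x along its length, y across. At the start it lies on the long pad on the press.
- long_oblong: Strip-steel cutting die: bright steel band with black rubber filling and two thin steel braces across its flat top, cutting edge down, 32 mm tall. Oblong with round ends, 104 mm long and 40 mm wide. Solid to the gripper, rigid, loose, about 0.25 kg. Origin: centre of its underside; z up, x along its length, y across. At the start it lies in the long tray.
- square_pad: Square white plastic cutting pad, 110 x 110 x 20 mm, fixed on the press's bed. Origin: centre of its underside, which is 30 mm above the table; its flat top is 20 mm above the origin.
- long_pad: Long white plastic cutting pad, 150 mm (along its x) x 100 mm (y) x 20 mm, fixed on the press's bed beside the square pad. Origin: centre of its underside, 30 mm above the table; its flat top is 20 mm above the origin.
- square_tray: Square plywood storage tray, 126 x 126 mm outside, fixed on the table. Its cork floor is 10 mm above its origin (centre of its underside, at table height); a lip 6 mm wide all round ends 3 mm above the cork.
- long_tray: Long plywood storage tray, 166 mm (along its x) x 116 mm (y) outside, fixed on the table. Its cork floor is 10 mm above its origin (centre of its underside, at table height); a lip 6 mm wide all round ends 3 mm above the cork.
- mat: Black rubber mat, 150 mm (x) x 130 mm (y) x 6 mm, fixed on the table and empty at the start: the free spot on which a die may be parked. Origin: centre of its underside, at table height; its top is 6 mm above.
- press: Hand-lever die-cutting press in grey, fixed at the left (+y) side. Origin: at table height under the middle of its drawn-out aluminium bed (290 mm along x, from -100 to +150 mm along y, top at 30 mm), on which the two pads lie side by side about 72 mm either way along x. The tall press body fills y = +205 to +465 mm, x = -270 to +270 mm, up to 300 mm high (its hand lever, thrown back to +y, is higher), so keep the arm out of there; bed and pads are open from above.
Things that resemble listed ones, but are neither listed nor needed, are in the scene too. Leave any green look-alike of the short_oblong alone.

How it is judged:
By the outcome, as a careful person would: the job done as asked, in the order asked, and still so for the second after the job is handed in, with the robot touching nothing.
It also fails if it takes over 136 s, if anything falls off the work surface, if the arm or the gripper's body presses on something with over 40 N, if the wrist force passes 120 N, or if a joint passes its speed limit or range.

## Robot

A 7-joint arm with a two-finger parallel gripper is mounted at the origin on the work surface. World frame = base frame: x ahead of the robot, y to its left, z up, the work surface at z = 0. Lengths are in m, angles in degrees, forces in N, time in s.
With the tool pointing down it reaches from about 0.4 to 0.75 m from the base axis. Payload 19.5 kg.
Tool frame: the origin (TCP) lies at the very end of the fingers, on their centre line; the grasp point (between the pads) lies grip_point_offset behind it (grip_point_offset is the distance from the TCP to the grasp point, in m); x points along the fingers, z is the direction in which the jaws open and shut, and the axes are right-handed (so a half turn about x gives the same grasp; the last joint's range is limited). The gripper opens to 85 mm and grips with 20 to 120 N. Pads are 22 mm wide; open, the fingers measure 114 mm over their backs; the gripper's body (76 mm by 85 mm) begins 54 mm behind the grasp point. The pads swing forward as they close: fully open they stand 13 mm farther back than shut.
Start: joints at [-67.191, 40.479, -1.581, 85.061, 1.261, 54.483, -4.326], TCP at [0.245, 0.52, 0.231] pointing down, gripper open.
Joint ranges: [-155.06, 155.06], [-18.47, 123.98], [-90, 86.84], [0, 140.48], [-83.41, 263.41], [0, 116], [-161.91, 161.91]. Speed limits (degrees/s): [108.29, 108.29, 147.25, 147.25, 172.46, 172.46, 172.46].

## Interface

Orientations are given as [roll, pitch, yaw] about the fixed x, y, z axes, in that order (R = Rz(yaw) Ry(pitch) Rx(roll)).
In Python, from cell import * gives the robot as it stands. The module is installed in compiled form; this text tells all that it offers.
- The arm moves only by the tool servo_tool, never from a script. Its arguments are lists of equal length, an entry for each row: "linear": the shift along the tool's x, y, z in m, a list of three; "spin": the turn about the tool's x in degrees; "jaw": the gripper command: -1 is fully open, 1 is shut, values between are in proportion. A call has 1 to 5 rows; each row is the pose to reach, as a shift and turn from the pose commanded when the call began, along the tool's axes at that moment; what a row does not reach only later rows make up. A row lasts 1/10 s, in which the tool goes at most 50 mm and 8.59 degrees, less where a joint would pass 70% of its speed; a pose out of reach is approached as far as the arm can. A call with a gripper value outside its range is refused whole. The fingers move at their own pace and stop on an object; "newtons" is the grip in N (left out, the last holds). Time passes only in rows, so rows that repeat a pose let the fingers close. It gives the time, the measured TCP pose, the force and the opening at its end, in the units of the state.
- read_state(): the state, without advancing time (a new reading comes with each control period).
- read_camera(name): name is "scene" or "top" or "wrist"; returns a dict with "image" (384x512x3 uint8, blue, green, red), "mtx" (3x3 intrinsics, pixels), "k1" (the pictures are not rectified: a ray, as slopes to the right and down, at radius r is drawn at 1 + k1 r^2 times it, then the intrinsics apply), "extrinsics" (4x4, takes a point from camera to world coordinates); the wrist camera has in their place "T_tool_cam" (4x4, takes a point from camera to tool coordinates, whose origin is the TCP and whose axes are the tool frame's). Camera axes: x right, y down, z forward; pixel columns grow to the right and rows downward; lengths in m; the calibration is good to about 2 mm. A picture is of the moment at which its call begins: read the wrist's pose just before it. There is no depth.
- sign_off(): hands the job in, once; it reports no verdict.
The state is a dict: "time": time; "joint_pos": joint angles; "qd": joint speeds; "joint_torque": joint torques, N m; "eef_pos": TCP position; "tcp_rot": TCP orientation; "wrist_force": force on the tool from outside, world axes, zero at the start; "wrist_torque": the same for the moment, N m; "width": finger opening in m.
Only numpy, scipy, OpenCV 4.12 (cv2) and the standard library are available. Lean on these libraries where they do the work, as an engineer would, in place of code of your own. Each camera call takes 0.05 s, during which the arm holds its last target.

## Working session

There is one attempt and no reset: what is moved stays moved. The work goes in short steps, Python scripts to look and compute and a tool call to move; the robot and the scene stay as the last step left them, time stands still between calls to the robot, and variables do not carry over. Pictures are saved under pics/ and viewed, and the job is handed in when it is done.

Besides the shell and the picture viewer there is one more tool, called by a JSON object that holds its "fn" and its "kwargs", one argument or row to a line. servo_tool: Moves the arm, as the interface text tells. Its arguments: {"type":"object","properties":{"linear":{"type":"array"},"spin":{"type":"array"},"jaw":{"type":"array"},"newtons":{"type":"number"}},"required":["linear","spin","jaw"]}

```bash
mkdir -p pics
cat > h.py <<'E'
import numpy as np, cv2
from cell import *
from scipy.spatial.transform import Rotation as R
def pose():
    s=read_state(); return np.array(s["eef_pos"]), R.from_euler("xyz",s["tcp_rot"],degrees=True).as_matrix()
def shot(n,fn=None):
    p,Rm=pose(); c=read_camera(n)
    if n=="wrist":
        T=np.eye(4);T[:3,:3]=Rm;T[:3,3]=p; c["E"]=T@np.array(c["T_tool_cam"])
    else: c["E"]=np.array(c["extrinsics"])
    if fn: cv2.imwrite("pics/"+fn,c["image"])
    return c
def px2w(c,uv,z):
    uv=np.array(uv,float).reshape(-1,1,2)
    d=np.array([c["k1"],0,0,0,0],float)
    n=cv2.undistortPoints(uv,np.array(c["mtx"],float),d).reshape(-1,2)
    r=np.c_[n,np.ones(len(n))]@c["E"][:3,:3].T; o=c["E"][:3,3]
    return o+r*((z-o[2])/r[:,2])[:,None]
E
python3 - <<'E'
from h import *
s=read_state()
for k in s: print(k,np.round(s[k],4))
import cell; print([x for x in dir(cell) if x[0]!='_']); print(grip_point_offset if 'grip_point_offset' in globals() else '')
for n in ["scene","top","wrist"]:
    c=shot(n,n+"0.png"); print(n,c["k1"],np.round(c["E"],3).tolist())
E
```

```text
time 0.0
joint_pos [-67.1929  40.5146  -1.5839  85.0833   1.2594  54.4832  -4.3256]
qd [-0.0978 -0.0996 -0.0168  0.0481  0.0818  0.0224 -0.0467]
joint_torque [ 6.0000e-04 -8.8323e+01  1.2346e+00 -2.3617e+01  1.6900e-02  6.5000e-03
  0.0000e+00]
eef_pos [0.2447 0.5201 0.2308]
tcp_rot [-179.8905   89.9362 -115.0861]
wrist_force [-1.0162  0.1262  0.1417]
wrist_torque [ 0.0384 -0.0152  0.0308]
width 0.0853
['Unreachable', 'grip_point_offset', 'read_camera', 'read_state', 'sign_off']
0.0187
scene -0.12867407186640312 [[-0.373, 0.79, -0.487, 1.017], [0.928, 0.313, -0.204, 0.24], [-0.009, -0.528, -0.849, 1.117], [0.0, 0.0, 0.0, 1.0]]
top -0.16405092883127775 [[-0.02, -0.997, 0.078, 0.285], [-1.0, 0.02, 0.004, -0.021], [-0.006, -0.078, -0.997, 1.537], [0.0, 0.0, 0.0, 1.0]]
wrist -0.038468525116750314 [[0.425, 0.869, 0.255, 0.18], [0.905, -0.407, -0.121, 0.552], [-0.002, 0.282, -0.959, 0.373], [0.0, 0.0, 0.0, 1.0]]
```

View pics/top0.png

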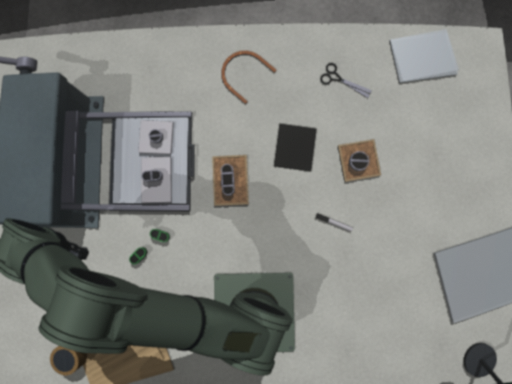

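View pics/scene0.png

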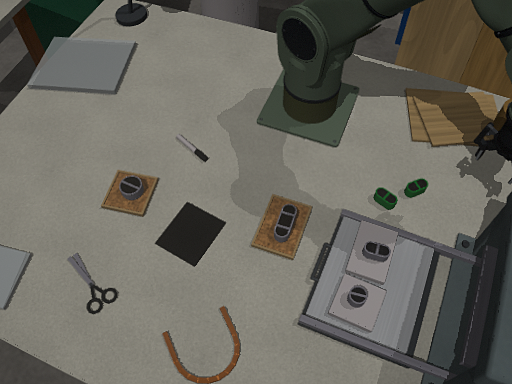

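View pics/wrist0.png

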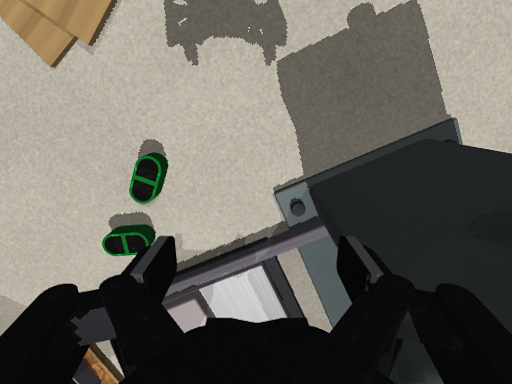

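Run:
```python
from h import *
c=shot("top"); print(np.round(c["mtx"],1).tolist())
im=c["image"]
a=cv2.resize(im[100:220,100:260],None,fx=5,fy=5,interpolation=cv2.INTER_CUBIC); cv2.imwrite("pics/topA.png",a)
a=cv2.resize(im[110:200,260:390],None,fx=6,fy=6,interpolation=cv2.INTER_CUBIC); cv2.imwrite("pics/topB.png",a)
g=lambda u,z:print(u,np.round(px2w(c,u,z)[0],3))
g((156,136),.082);g((155,175),.082);g((230,181),.042);g((295,147),.006);g((360,160),.042)
```

```text
[[458.6, 0.0, 256.2], [0.0, 458.6, 190.5], [0.0, 0.0, 1.0]]
(156, 136) [0.583 0.306 0.082]
(155, 175) [0.455 0.309 0.082]
(230, 181) [0.435 0.07  0.042]
(295, 147) [ 0.549 -0.15   0.006]
(360, 160) [ 0.496 -0.362  0.042]
```

View pics/topA.png

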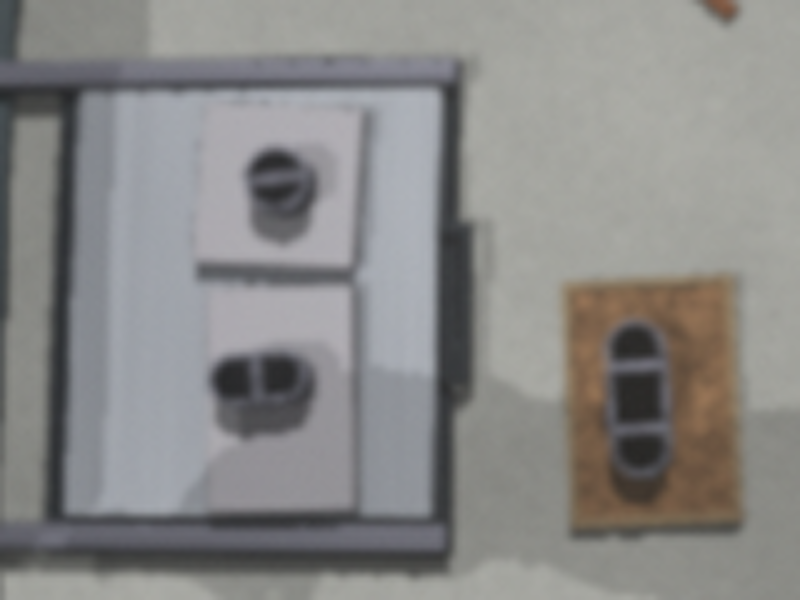

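View pics/topB.png

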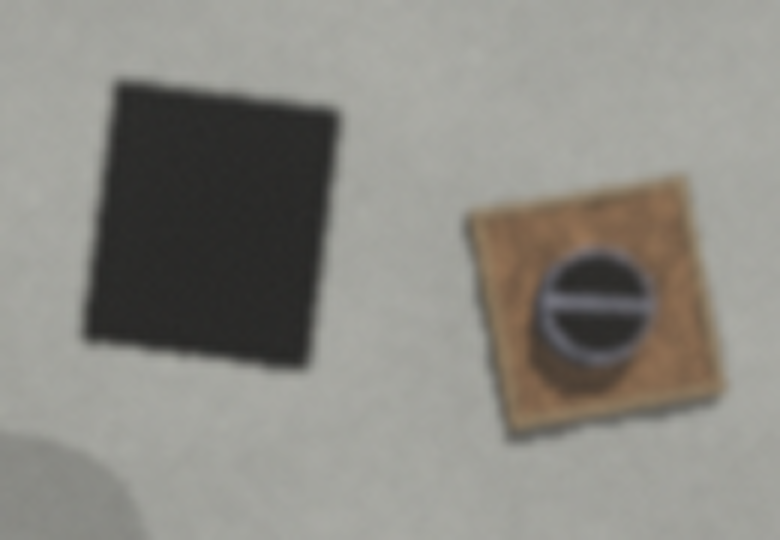

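```bash
cat > m0.py <<'E'
from h import *
c=shot("top")
def quad(p,s,o,z,n):
    w=px2w(c,np.array(p)/s+np.array(o)-(0.5-0.5/s)*0,z)[:,:2]; m=w.mean(0)
    e=[w[(i+1)%4]-w[i] for i in range(4)]
    print(n,np.round(m,4),[ (round(np.hypot(*v)*1000),round(float(np.degrees(np.arctan2(v[1],v[0]))),1)) for v in e])
quad([(203,103),(365,108),(357,270),(200,265)],5,(100,100),.05,"sqpad")
quad([(210,280),(357,285),(352,512),(208,512)],5,(100,100),.05,"longpad")
quad([(565,285),(737,277),(742,525),(573,530)],5,(100,100),.013,"longtray")
quad([(118,82),(340,112),(308,368),(85,338)],6,(260,110),.006,"mat")
quad([(473,214),(685,177),(722,392),(512,432)],6,(260,110),.013,"sqtray")
quad([(78,90),(443,88),(435,512),(65,515)],5,(100,100),.03,"bed")
def pt(p,s,o,z,n): print(n,np.round(px2w(c,np.array(p)/s+np.array(o),z)[:,:2],4).tolist())
pt((277,178),5,(100,100),.082,"small_round")
pt([(258,378),(212,378),(303,376)],5,(100,100),.082,"short")
pt([(639,400),(636,322),(642,478)],5,(100,100),.042,"long")
pt((598,305),6,(260,110),.042,"large")
pt([(90,98),(85,218)],1,(0,0),0.0,"pressfeet")
pt([(75,75),(65,225)],1,(0,0),0.3,"presstop front corners")
p,Rm=pose(); print(np.round(Rm,3))
E
python3 m0.py
```

```text
sqpad [0.5852 0.313 ] [(110, -93.6), (109, 177.3), (106, 86.7), (110, -0.5)]
longpad [0.4444 0.3124] [(99, -93.4), (150, 178.5), (96, 89.0), (154, -0.4)]
longtray [0.4383 0.0687] [(116, -88.6), (167, -179.9), (113, 90.6), (165, 1.2)]
mat [ 0.548  -0.1513] [(127, -98.8), (148, 171.0), (126, 81.2), (148, -8.7)]
sqtray [ 0.4983 -0.3674] [(124, -80.9), (124, -172.8), (123, 99.6), (125, 8.0)]
bed [0.5129 0.3364] [(252, -91.6), (286, 178.6), (251, 89.4), (290, -1.1)]
small_round [[0.5841, 0.3084]]
short [[0.4534, 0.3204], [0.4541, 0.3507], [0.4541, 0.2909]]
long [[0.438, 0.0768], [0.4896, 0.0781], [0.3867, 0.0756]]
large [[0.4932, -0.3604]]
pressfeet [[0.7443, 0.5648], [0.3219, 0.575]]
presstop front corners [[0.7258, 0.4988], [0.2959, 0.5175]]
[[-0.    -0.905  0.426]
 [-0.001  0.426  0.905]
 [-1.    -0.    -0.001]]
```

```bash
cat >> h.py <<'E'
def go(x,y,z,phi=None,p=None,Rm=None):
    """print linear/spin to bring TCP to x,y,z with jaw angle phi (mod 180)"""
    if p is None: p,Rm=pose()
    d=np.array([x,y,z])-p; l=Rm.T@d
    a=np.degrees(np.arctan2(Rm[1,2],Rm[0,2])); sp=0
    if phi is not None: sp=-((phi-a+90)%180-90)
    print("linear",np.round(l,4).tolist(),"spin",round(float(sp),2),"alt",round(float(sp-np.sign(sp)*180),1),"dist",round(float(np.linalg.norm(d)),3),"jawang",round(float(a),1),"j7",round(float(read_state()["joint_pos"][6]),1))
E
python3 - <<'E'
from h import *
go(.235,.36,.28); go(.50,.30,.28)
E
```

```text
linear [-0.0488, -0.0594, -0.1491] spin 0.0 alt 0.0 dist 0.168 jawang 64.8 j7 -4.3
linear [-0.0489, -0.3247, -0.0906] spin 0.0 alt 0.0 dist 0.341 jawang 64.8 j7 -4.3
```

{"fn": "servo_tool", "kwargs": {
  "linear": [
    [-0.05, -0.06, -0.14],
    [-0.05, -0.06, -0.14],
    [-0.05, -0.06, -0.14],
    [-0.05, -0.06, -0.14]
  ],
  "spin": [0, 0, 0, 0],
  "jaw": [-1, -1, -1, -1],
  "newtons": 60
}}

```text
time: 0.65
eef_pos: [0.2398, 0.3644, 0.2829]
tcp_rot: [-60.4, 89.9, 4.2]
wrist_force: [0.8, 0.9, -0.1]
width: 0.0854
```

Run:
```python
from h import *
go(.49,.30,.28,64)
```

```text
linear [0.0032, -0.2536, 0.0489] spin 0.65 alt -179.4 dist 0.258 jawang 64.6 j7 2.2
```

{"fn": "servo_tool", "kwargs": {
  "linear": [
    [0, -0.25, 0.05],
    [0, -0.25, 0.05],
    [0, -0.25, 0.05],
    [0, -0.25, 0.05],
    [0, -0.25, 0.05]
  ],
  "spin": [0, 0, 0, 0, 0],
  "jaw": [-1, -1, -1, -1, -1]
}}

```text
time: 1.15
eef_pos: [0.4841, 0.3073, 0.2812]
tcp_rot: [59.8, 90.0, 124.6]
wrist_force: [-0.1, 0.3, 0.3]
width: 0.0857
```

{"fn": "servo_tool", "kwargs": {
  "linear": [
    [0, 0, 0],
    [0, 0, 0]
  ],
  "spin": [0, 0],
  "jaw": [-1, -1]
}}

```text
time: 1.35
eef_pos: [0.4825, 0.3078, 0.2805]
tcp_rot: [135.6, 89.9, -159.6]
wrist_force: [-0.5, 1.2, 0.0]
width: 0.0856
```

Run:
```python
from h import *
c=shot("wrist","w1.png"); import pickle; pickle.dump({k:c[k] for k in ("image","E","mtx","k1")},open("w1.pkl","wb")); print(pose()[0])
```

```text
[0.48162482 0.30842388 0.28095238]
```

View pics/w1.png

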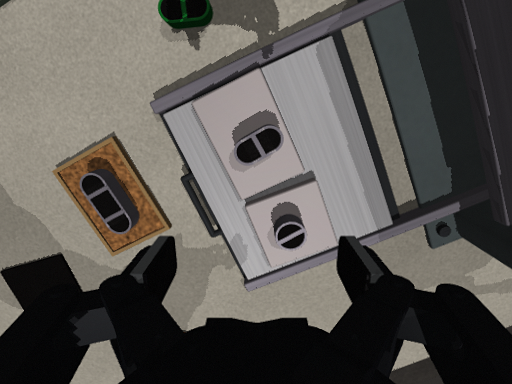

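Run:
```python
from h import *
im=cv2.imread("pics/w1.png")
a=cv2.resize(im[60:290,150:400],None,fx=3,fy=2.6); a=cv2.resize(im[60:260,150:400],None,fx=3,fy=3,interpolation=cv2.INTER_NEAREST); cv2.imwrite("pics/w1a.png",a)
a=cv2.resize(im[120:260,40:190],None,fx=4,fy=4,interpolation=cv2.INTER_NEAREST); cv2.imwrite("pics/w1b.png",a)
```

```text
(no output)
```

View pics/w1a.png

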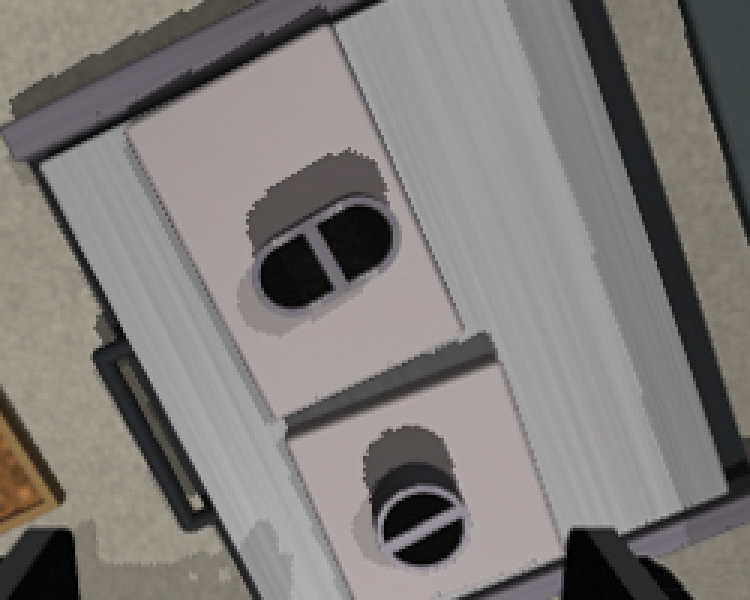

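View pics/w1b.png

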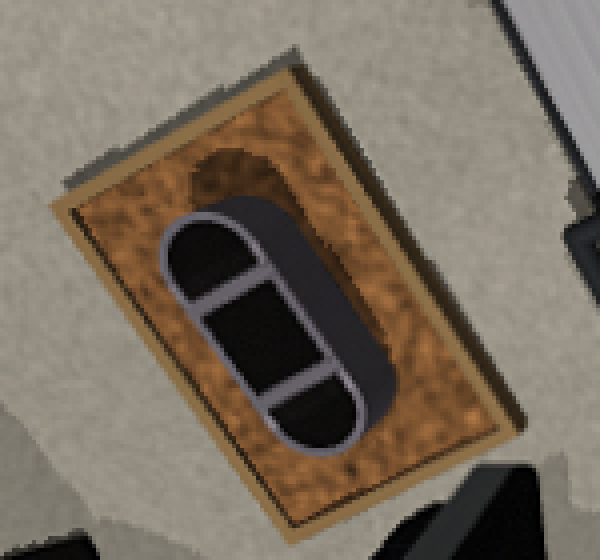

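```bash
cat >> h.py <<'E'
def rect(w):
    r=cv2.minAreaRect((w[:,:2]*1000).astype(np.float32)); (cx,cy),(a,b),t=r
    if a<b: a,b,t=b,a,t+90
    return np.round([cx/1000,cy/1000,a/1000,b/1000,(t+90)%180-90],4)
def black(c,roi,z,thr=30,mina=40):
    x0,y0,x1,y1=roi; m=np.zeros(c["image"].shape[:2],np.uint8)
    m[y0:y1,x0:x1]=(c["image"].max(2)[y0:y1,x0:x1]<thr)*255
    n,l,st,_=cv2.connectedComponentsWithStats(m)
    pts=[]
    for i in range(1,n):
        if st[i,4]>=mina:
            k,_=cv2.findContours((l==i).astype(np.uint8),cv2.RETR_EXTERNAL,cv2.CHAIN_APPROX_NONE); pts.append(k[0].reshape(-1,2))
    p=np.vstack(pts); w=px2w(c,p,z); (cx,cy),r=cv2.minEnclosingCircle((w[:,:2]*1000).astype(np.float32))
    print("black comps",len(pts),"rect",rect(w).tolist(),"circ",np.round([cx/1000,cy/1000,r/1000],4).tolist())
    return rect(w)
def corners(c,p,z,n=""):
    w=px2w(c,p,z)[:,:2]; m=w.mean(0)
    if len(w)==4:
        e=[w[(i+1)%4]-w[i] for i in range(4)]
        print(n,"ctr",np.round(m,4).tolist(),[(round(float(np.hypot(*v))*1000,1),round(float(np.degrees(np.arctan2(v[1],v[0]))),1)) for v in e])
    return w
def load(f):
    import pickle; return pickle.load(open(f,"rb"))
E
python3 - <<'E'
from h import *
c=load("w1.pkl")
black(c,(228,115,290,172),.082); black(c,(268,212,310,255),.082); black(c,(70,165,140,240),.042)
im=c["image"]; print(im[215:230:4,300:310:4].tolist(), im[150,240],im[270,300])
A=lambda l,s,o:np.array(l)/s+np.array(o)
corners(c,A([(128,128),(330,28),(463,328),(280,420)],3,(150,60)),.05,"longpad")
w=corners(c,A([(288,435),(497,362),(562,552)],3,(150,60)),.05); print((w[0]+w[2])/2,w)
corners(c,A([(52,205),(294,68),(525,432),(292,545)],4,(40,120)),.013,"longtray")
E
```

```text
black comps 2 rect [0.4568, 0.3226, 0.0575, 0.0253, -85.8124] circ [0.4564, 0.3226, 0.0287]
black comps 2 rect [0.5869, 0.3106, 0.0342, 0.0329, 64.7434] circ [0.5865, 0.3106, 0.0175]
black comps 3 rect [0.4425, 0.0793, 0.0951, 0.0316, 2.9048] circ [0.4425, 0.0785, 0.0476]
[[[83, 82, 89], [164, 164, 174], [164, 163, 174]], [[54, 52, 56], [164, 164, 174], [164, 164, 174]], [[42, 39, 40], [169, 169, 179], [165, 164, 173]], [[75, 71, 74], [102, 100, 107], [164, 165, 175]]] [12 12 13] [125 116 122]
longpad ctr [0.4471, 0.3166] [(96.2, 89.5), (142.7, 0.4), (96.1, -87.5), (147.9, -179.5)]
[0.58762206 0.31803601] [[0.53029674 0.26938101]
 [0.53937835 0.37343201]
 [0.64494738 0.366691  ]]
longtray ctr [0.4447, 0.0742] [(116.5, 91.2), (164.3, 1.6), (117.3, -88.5), (164.9, -178.7)]
```

Run:
```python
from h import *
go(.5857,.3098,.11)
```

```text
linear [0.1709, -0.0937, 0.0456] spin 0.0 alt 0.0 dist 0.2 jawang 64.8 j7 27.4
```

{"fn": "servo_tool", "kwargs": {
  "linear": [
    [0, -0.094, 0.046],
    [0.1, -0.094, 0.046],
    [0.17, -0.094, 0.046],
    [0.17, -0.094, 0.046],
    [0.17, -0.094, 0.046]
  ],
  "spin": [0, 0, 0, 0, 0],
  "jaw": [-1, -1, -1, -1, -1]
}}

```text
time: 1.9
eef_pos: [0.5853, 0.3101, 0.1079]
tcp_rot: [138.0, 89.8, -157.1]
wrist_force: [0.4, -0.3, -0.6]
width: 0.0855
```

{"fn": "servo_tool", "kwargs": {
  "linear": [
    [0, 0, 0],
    [0, 0, 0],
    [0, 0, 0]
  ],
  "spin": [0, 0, 0],
  "jaw": [-1, -1, -1]
}}

```text
time: 2.2
eef_pos: [0.5869, 0.3107, 0.1138]
tcp_rot: [-30.8, 89.8, 34.1]
wrist_force: [0.3, -0.5, 0.5]
width: 0.0855
```

Run:
```python
from h import *
print(pose()[0]); go(.5857,.3098,.055)
c=shot("wrist","w2.png")
```

```text
[0.58691565 0.31068774 0.11377845]
linear [0.0588, 0.0008, -0.0015] spin 0.0 alt 0.0 dist 0.059 jawang 64.9 j7 32.1
```

View pics/w2.png

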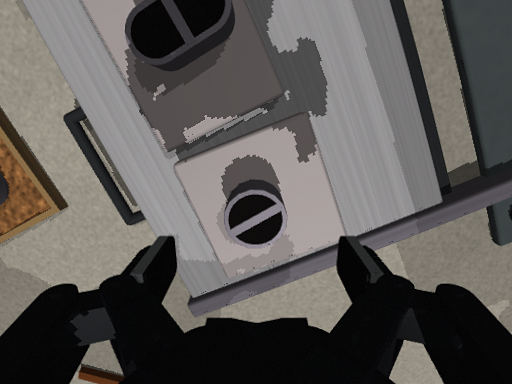

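Run:
```python
from h import *
c=shot("wrist")
black(c,(222,185,288,246),.082)
im=c["image"]; cv2.imwrite("pics/w2a.png",cv2.resize(im[100:300,150:380],None,fx=3,fy=3))
```

```text
black comps 2 rect [0.5872, 0.3103, 0.0357, 0.035, 5.2172] circ [0.5871, 0.3104, 0.0181]
```

View pics/w2a.png

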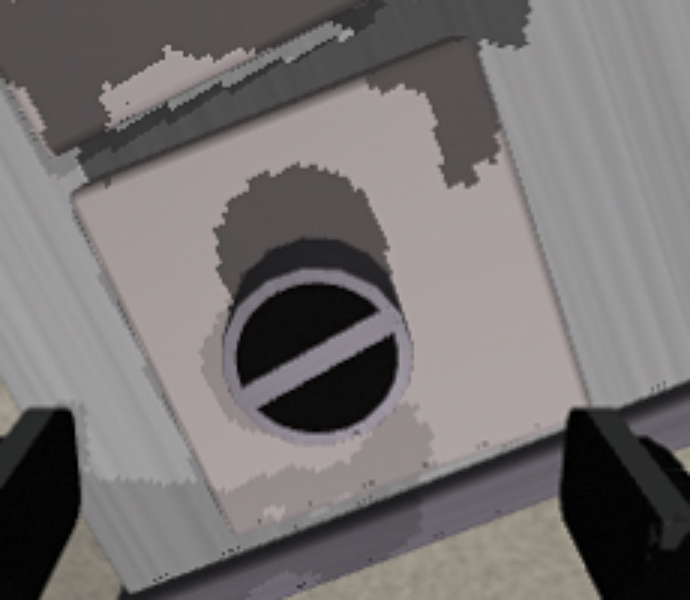

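Run:
```python
from h import *
c=shot("wrist")
A=lambda l,s,o:np.array(l)/s+np.array(o)
print(corners(c,A([(72,195),(468,40),(585,405),(237,532)],3,(150,100)),.05,"sqpad"))
go(.5871,.3103,.055)
```

```text
sqpad ctr [0.5883, 0.317] [(105.7, 85.9), (103.4, -4.1), (104.6, -92.7), (106.0, 176.5)]
[[0.53230457 0.26773013]
 [0.53985563 0.37312687]
 [0.64297434 0.36578408]
 [0.63812654 0.26127224]]
linear [0.058, 0.0, 0.0001] spin 0.0 alt 0.0 dist 0.058 jawang 64.8 j7 32.1
```

{"fn": "servo_tool", "kwargs": {
  "linear": [
    [0.03, 0, 0],
    [0.05, 0, 0],
    [0.058, 0, 0],
    [0.058, 0, 0],
    [0.058, 0, 0]
  ],
  "spin": [0, 0, 0, 0, 0],
  "jaw": [-1, -1, -1, -1, -1]
}}

```text
time: 2.85
eef_pos: [0.5873, 0.3099, 0.0545]
tcp_rot: [-39.5, 89.9, 25.3]
wrist_force: [0.2, 0.3, 0.5]
width: 0.0849
```

{"fn": "servo_tool", "kwargs": {
  "linear": [
    [0, 0, 0],
    [0, 0, 0],
    [0, 0, 0],
    [0, 0, 0],
    [0, 0, 0]
  ],
  "spin": [0, 0, 0, 0, 0],
  "jaw": [0.3, 1, 1, 1, 1],
  "newtons": 50
}}

```text
time: 3.35
eef_pos: [0.587, 0.3098, 0.054]
tcp_rot: [-36.2, 90.0, 28.6]
wrist_force: [-2.0, 0.1, 6.8]
width: 0.0425
```

Run:
```python
from h import *
c=shot("wrist","w3.png"); s=read_state(); print(s["width"],s["wrist_force"],s["time"],pose()[0])
```

```text
0.04239639540264979 [-2.04141262 -0.64304267  7.49568156] 3.4 [0.58699963 0.30976341 0.05403978]
```

View pics/w3.png

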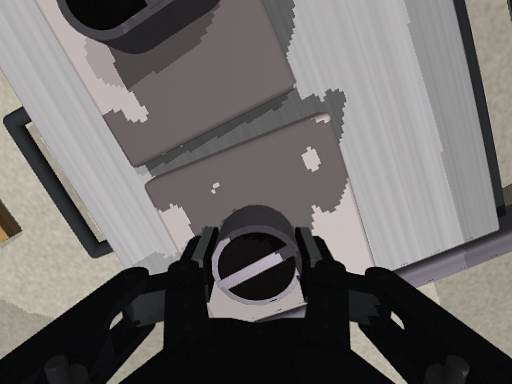

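{"fn": "servo_tool", "kwargs": {
  "linear": [
    [-0.01, 0, 0],
    [-0.03, 0, 0],
    [-0.07, 0, 0],
    [-0.1, 0, 0],
    [-0.1, 0, 0]
  ],
  "spin": [0, 0, 0, 0, 0],
  "jaw": [1, 1, 1, 1, 1]
}}

```text
time: 3.9
eef_pos: [0.5883, 0.3104, 0.158]
tcp_rot: [-35.9, 89.6, 28.9]
wrist_force: [0.7, 0.9, -2.7]
width: 0.0423
```

Run:
```python
from h import *
s=read_state(); print(s["width"],s["wrist_force"],pose()[0]); go(.551,-.149,.15)
```

```text
0.04232988393902186 [ 0.7345563   0.90082614 -2.69518828] [0.5882681  0.31037312 0.15800656]
linear [0.0064, -0.1619, -0.4315] spin 0.0 alt 0.0 dist 0.461 jawang 64.8 j7 32.3
```

{"fn": "servo_tool", "kwargs": {
  "linear": [
    [0, -0.16, -0.43],
    [0, -0.16, -0.43],
    [0, -0.16, -0.43],
    [0, -0.16, -0.43],
    [0, -0.16, -0.43]
  ],
  "spin": [0, 0, 0, 0, 0],
  "jaw": [1, 1, 1, 1, 1]
}}

```text
time: 4.4
eef_pos: [0.5653, 0.0586, 0.1534]
tcp_rot: [170.0, 90.0, -125.2]
wrist_force: [0.8, -0.5, -1.5]
width: 0.043
```

Run:
```python
from h import *
go(.551,-.149,.14)
```

```text
linear [0.0134, -0.0754, -0.194] spin 0.0 alt 0.0 dist 0.209 jawang 64.8 j7 50.4
```

{"fn": "servo_tool", "kwargs": {
  "linear": [
    [0.01, -0.075, -0.194],
    [0.01, -0.075, -0.194],
    [0.01, -0.075, -0.194],
    [0.01, -0.075, -0.194],
    [0.01, -0.075, -0.194]
  ],
  "spin": [0, 0, 0, 0, 0],
  "jaw": [1, 1, 1, 1, 1]
}}

```text
time: 4.9
eef_pos: [0.5496, -0.1536, 0.1429]
tcp_rot: [-177.5, 89.8, -113.1]
wrist_force: [0.5, 2.0, -1.3]
width: 0.0428
```

{"fn": "servo_tool", "kwargs": {
  "linear": [
    [0.03, 0, 0],
    [0.07, 0, 0],
    [0.08, 0, 0],
    [0.08, 0, 0],
    [0.08, 0, 0]
  ],
  "spin": [0, 0, 0, 0, 0],
  "jaw": [1, 1, 1, 1, 1]
}}

```text
time: 5.4
eef_pos: [0.5518, -0.147, 0.0647]
tcp_rot: [-84.4, 89.9, -19.6]
wrist_force: [-1.3, 0.0, -0.6]
width: 0.0428
```

Run:
```python
from h import *
go(.551,-.149,.014)
c=shot("wrist","w4.png")
```

```text
linear [0.0507, -0.0001, -0.0022] spin 0.0 alt 0.0 dist 0.051 jawang 64.8 j7 67.1
```

View pics/w4.png

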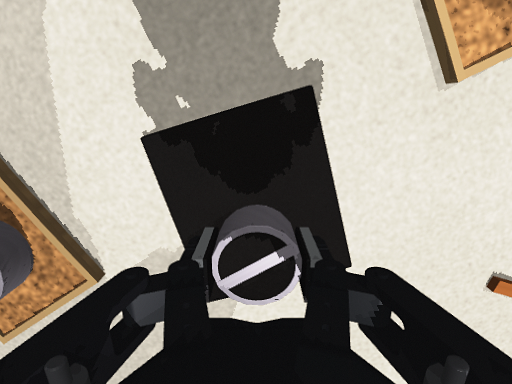

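{"fn": "servo_tool", "kwargs": {
  "linear": [
    [0.02, 0, 0],
    [0.04, 0, 0],
    [0.048, 0, 0],
    [0.05, 0, 0],
    [0.05, 0, 0]
  ],
  "spin": [0, 0, 0, 0, 0],
  "jaw": [1, 1, 1, 1, 1]
}}

```text
time: 5.95
eef_pos: [0.5516, -0.1471, 0.0142]
tcp_rot: [-86.1, 89.9, -21.3]
wrist_force: [-0.1, 0.2, -1.0]
width: 0.0431
```

{"fn": "servo_tool", "kwargs": {
  "linear": [
    [0.001, 0, 0],
    [0.0025, 0, 0],
    [0.0025, 0, 0]
  ],
  "spin": [0, 0, 0],
  "jaw": [1, 1, 1]
}}

```text
time: 6.25
eef_pos: [0.5513, -0.147, 0.011]
tcp_rot: [-99.1, 90.0, -34.3]
wrist_force: [0.0, -0.2, -0.9]
width: 0.0422
```

{"fn": "servo_tool", "kwargs": {
  "linear": [
    [0.0007, 0, 0],
    [0.0014, 0, 0],
    [0.0014, 0, 0]
  ],
  "spin": [0, 0, 0],
  "jaw": [1, 1, 1]
}}

```text
time: 6.55
eef_pos: [0.5513, -0.147, 0.01]
tcp_rot: [-104.9, 90.0, -40.1]
wrist_force: [-3.0, 1.2, 11.3]
width: 0.0425
```

{"fn": "servo_tool", "kwargs": {
  "linear": [
    [0, 0, 0],
    [0, 0, 0],
    [0, 0, 0],
    [-0.03, 0, 0],
    [-0.08, 0, 0]
  ],
  "spin": [0, 0, 0, 0, 0],
  "jaw": [0.0, -0.5, -1, -1, -1]
}}

```text
time: 7.05
eef_pos: [0.5499, -0.1466, 0.0883]
tcp_rot: [102.7, 89.7, 167.5]
wrist_force: [1.1, 0.1, 2.4]
width: 0.0852
```

{"fn": "servo_tool", "kwargs": {
  "linear": [
    [-0.05, 0, 0],
    [-0.1, 0, 0],
    [-0.1, 0, 0]
  ],
  "spin": [0, 0, 0],
  "jaw": [-1, -1, -1]
}}

```text
time: 7.35
eef_pos: [0.5532, -0.1475, 0.1952]
tcp_rot: [-77.8, 89.5, -13.0]
wrist_force: [0.2, -0.1, -1.8]
width: 0.0851
```

Run:
```python
from h import *
go(.495,-.361,.20)
c=shot("wrist","w5.png")
```

```text
linear [-0.0048, -0.0383, -0.218] spin 0.0 alt 0.0 dist 0.221 jawang 64.8 j7 69.1
```

View pics/w5.png

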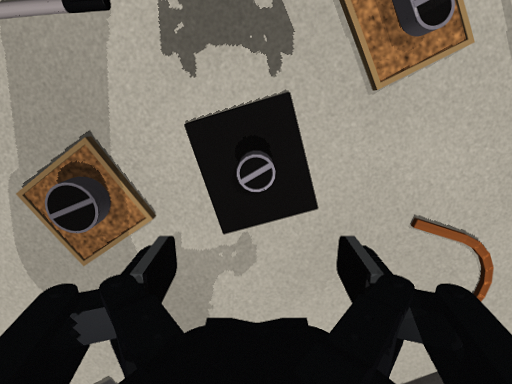

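{"fn": "servo_tool", "kwargs": {
  "linear": [
    [0.02, -0.038, -0.218],
    [0.02, -0.038, -0.218],
    [0.02, -0.038, -0.218],
    [0.02, -0.038, -0.218],
    [0.04, -0.038, -0.218]
  ],
  "spin": [0, 0, 0, 0, 0],
  "jaw": [-1, -1, -1, -1, -1]
}}

```text
time: 7.9
eef_pos: [0.4908, -0.3654, 0.1494]
tcp_rot: [-147.9, 89.8, -83.4]
wrist_force: [0.6, 0.4, -0.5]
width: 0.0853
```

{"fn": "servo_tool", "kwargs": {
  "linear": [
    [0.02, 0, 0],
    [0.03, 0, 0],
    [0.03, 0, 0],
    [0.03, 0, 0]
  ],
  "spin": [0, 0, 0, 0],
  "jaw": [-1, -1, -1, -1]
}}

```text
time: 8.3
eef_pos: [0.4932, -0.3599, 0.1199]
tcp_rot: [-83.6, 90.0, -18.8]
wrist_force: [0.7, -0.1, 0.1]
width: 0.0853
```

Run:
```python
from h import *
go(.495,-.361,.08)
c=shot("wrist","w6.png")
import pickle; pickle.dump({k:c[k] for k in ("image","E","mtx","k1")},open("w6.pkl","wb"))
cv2.imwrite("pics/w6a.png",cv2.resize(c["image"][110:310,130:390],None,fx=3,fy=3))
```

```text
linear [0.0399, -0.0021, -0.0003] spin 0.0 alt 0.0 dist 0.04 jawang 64.9 j7 88.1
```

View pics/w6a.png

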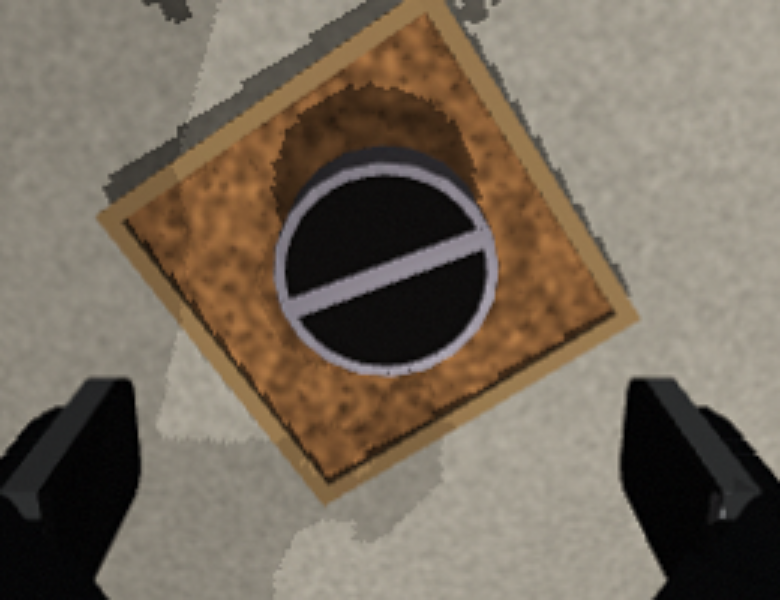

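Run:
```python
from h import *
c=load("w6.pkl")
A=lambda l,s,o:np.array(l)/s+np.array(o)
r=black(c,(215,160,300,240),.042)
w=corners(c,A([(97,215),(640,318),(323,505)],3,(130,110)),.013); print(w,(w[0]+w[1])/2)
go(r[0],r[1],.015)
```

```text
black comps 2 rect [0.4959, -0.3587, 0.0558, 0.0543, 64.9165] circ [0.4961, -0.3588, 0.028]
[[ 0.44969332 -0.43630647]
 [ 0.55451388 -0.29402469]
 [ 0.57366311 -0.4183286 ]] [ 0.5021036  -0.36516558]
linear [0.1052, -0.0016, 0.0023] spin 0.0 alt 0.0 dist 0.105 jawang 64.9 j7 88.1
```

Run:
```python
from h import *
c=shot("wrist"); T=np.array(c["T_tool_cam"]); print(np.round(T,3).tolist())
def ray(uv):
    n=cv2.undistortPoints(np.array(uv,float).reshape(-1,1,2),np.array(c["mtx"]),np.array([c["k1"],0,0,0.])).reshape(2)
    return T[:3,3],T[:3,:3]@np.array([n[0],n[1],1])
for uv,z in [((175,237),.0425),((175,237),-.0425),((340,237),.0425),((340,237),-.0425),((217,228),-.0215),((217,228),.0215),((299,228),.0215),((299,228),-.0215)]:
    o,d=ray(uv); t=(z-o[2])/d[2]; print(uv,z,np.round(o+d*t,4))
for x,y,z in [(0,0,0),(0,-.011,-.0425),(0,.011,-.0425),(-.013,-.011,-.0425),(-.013,.011,-.0425),(0,-.011,-.0215),(0,.011,-.0215),(-.007,.011,-.0215),(-.007,-.011,-.0215)]:
    p=np.linalg.inv(T)@[x,y,z,1]; n=p[:2]/p[2]; n=n*(1+c["k1"]*(n@n)); m=np.array(c["mtx"]); print((x,y,z),np.round(m[:2,:2]@n+m[:2,2],1))
```

```text
[[0.001, -0.282, 0.959, -0.142], [0.001, -0.959, -0.282, 0.072], [1.0, 0.001, -0.0, 0.001], [0.0, 0.0, 0.0, 1.0]]
(175, 237) 0.0425 [-0.2698  0.1344  0.0425]
(175, 237) -0.0425 [-0.0095  0.0069 -0.0425]
(340, 237) 0.0425 [-0.0181  0.0112  0.0425]
(340, 237) -0.0425 [-0.2716  0.1352 -0.0425]
(217, 228) -0.0215 [ 0.001   0.0075 -0.0215]
(217, 228) 0.0215 [-0.2746  0.1315  0.0215]
(299, 228) 0.0215 [-0.0198  0.0169  0.0215]
(299, 228) -0.0215 [-0.2749  0.1316 -0.0215]
(0, 0, 0) [254.9 240.8]
(0, -0.011, -0.0425) [182.3 257.6]
(0, 0.011, -0.0425) [179.2 222.8]
(-0.013, -0.011, -0.0425) [176.1 270. ]
(-0.013, 0.011, -0.0425) [172.4 232.7]
(0, -0.011, -0.0215) [218.1 257.7]
(0, 0.011, -0.0215) [216.5 222.9]
(-0.007, 0.011, -0.0215) [214.7 228.1]
(-0.007, -0.011, -0.0215) [216.4 264.2]
```

Run:
```python
import cv2
a=cv2.imread("pics/w6.png")[200:340,60:270]; b=cv2.imread("pics/w3.png")[200:340,150:360]
import numpy as np
cv2.imwrite("pics/f.png",cv2.resize(np.clip(np.hstack([a[:,:130],b])*2.0,0,255).astype('uint8'),None,fx=2.3,fy=2.3))
```

```text
(no output)
```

View pics/f.png

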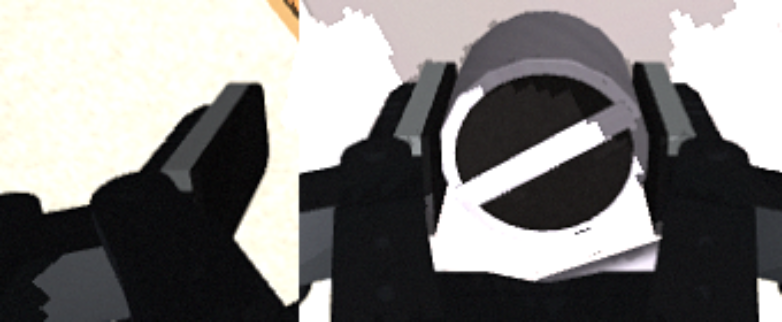

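{"fn": "servo_tool", "kwargs": {
  "linear": [
    [0.03, -0.002, 0.002],
    [0.07, -0.002, 0.002],
    [0.1, -0.002, 0.002],
    [0.109, -0.002, 0.002],
    [0.109, -0.002, 0.002]
  ],
  "spin": [0, 0, 0, 0, 0],
  "jaw": [-1, -1, -1, -1, -1]
}}

```text
time: 8.9
eef_pos: [0.4955, -0.3592, 0.0104]
tcp_rot: [90.6, 90.0, 155.4]
wrist_force: [0.3, -0.0, 0.7]
width: 0.0849
```

{"fn": "servo_tool", "kwargs": {
  "linear": [
    [0, 0, 0],
    [0, 0, 0],
    [0, 0, 0],
    [0, 0, 0],
    [0, 0, 0]
  ],
  "spin": [0, 0, 0, 0, 0],
  "jaw": [-0.6, 0, 1, 1, 1],
  "newtons": 55
}}

```text
time: 9.4
eef_pos: [0.4963, -0.3599, 0.0126]
tcp_rot: [-97.7, 89.8, -32.9]
wrist_force: [-1.9, 1.1, 11.1]
width: 0.0623
```

Run:
```python
from h import *
p,Rm=pose(); print(p); d=np.array([.4960,-.3588,p[2]])-p; print("die rel tool",Rm.T@d)
c=shot("wrist","w7.png")
```

```text
[ 0.49627744 -0.35991878  0.01256948]
die rel tool [-2.26379021e-06  7.27477343e-04  8.94102997e-04]
```

View pics/w7.png

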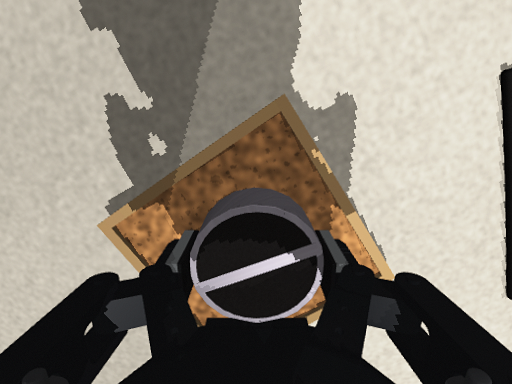

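{"fn": "servo_tool", "kwargs": {
  "linear": [
    [-0.01, 0, 0],
    [-0.04, 0, 0],
    [-0.09, 0, 0],
    [-0.14, 0, 0],
    [-0.15, 0, 0]
  ],
  "spin": [0, 0, 0, 0, 0],
  "jaw": [1, 1, 1, 1, 1]
}}

```text
time: 9.95
eef_pos: [0.497, -0.3605, 0.1671]
tcp_rot: [-98.8, 89.5, -34.0]
wrist_force: [0.5, 1.0, -2.0]
width: 0.0629
```

Run:
```python
from h import *
print(read_state()["width"]);go(.588,.3165,.17)
```

```text
0.06287080608278199
linear [-0.0054, 0.2061, 0.6513] spin 0.0 alt 0.0 dist 0.683 jawang 64.8 j7 88.7
```

{"fn": "servo_tool", "kwargs": {
  "linear": [
    [0, 0.205, 0.65],
    [0, 0.205, 0.65],
    [0, 0.205, 0.65],
    [0, 0.205, 0.65],
    [0, 0.205, 0.65]
  ],
  "spin": [0, 0, 0, 0, 0],
  "jaw": [1, 1, 1, 1, 1]
}}

```text
time: 10.45
eef_pos: [0.5289, -0.1098, 0.1613]
tcp_rot: [-80.1, 89.9, -15.3]
wrist_force: [1.9, -0.3, -1.2]
width: 0.0625
```

{"fn": "servo_tool", "kwargs": {
  "linear": [
    [0, 0.13, 0.412],
    [0, 0.13, 0.412],
    [0, 0.13, 0.412],
    [0, 0.13, 0.412],
    [0, 0.13, 0.412]
  ],
  "spin": [0, 0, 0, 0, 0],
  "jaw": [1, 1, 1, 1, 1]
}}

```text
time: 10.95
eef_pos: [0.5623, 0.1382, 0.1613]
tcp_rot: [-55.3, 90.0, 9.5]
wrist_force: [0.5, -0.8, -1.2]
width: 0.0626
```

Run:
```python
from h import *
print(read_state()["width"]);go(.588,.3165,.15)
```

```text
0.0626010589977479
linear [0.0113, 0.0527, 0.1723] spin 0.0 alt 0.0 dist 0.181 jawang 64.8 j7 43.8
```

{"fn": "servo_tool", "kwargs": {
  "linear": [
    [0.01, 0.053, 0.172],
    [0.01, 0.053, 0.172],
    [0.01, 0.053, 0.172],
    [0.03, 0.053, 0.172],
    [0.05, 0.053, 0.172]
  ],
  "spin": [0, 0, 0, 0, 0],
  "jaw": [1, 1, 1, 1, 1]
}}

```text
time: 11.45
eef_pos: [0.5864, 0.3195, 0.11]
tcp_rot: [23.9, 89.8, 89.0]
wrist_force: [-0.4, -0.6, -3.3]
width: 0.0623
```

{"fn": "servo_tool", "kwargs": {
  "linear": [
    [0, 0, 0],
    [0, 0, 0],
    [0, 0, 0]
  ],
  "spin": [0, 0, 0],
  "jaw": [1, 1, 1]
}}

```text
time: 11.75
eef_pos: [0.5883, 0.3137, 0.1121]
tcp_rot: [-43.5, 89.9, 21.2]
wrist_force: [0.2, -0.1, -2.9]
width: 0.0626
```

Run:
```python
from h import *
go(.588,.3165,.056)
c=shot("wrist","w8.png")
cv2.imwrite("pics/w8a.png",cv2.resize(c["image"][80:320,130:390],None,fx=2.5,fy=2.5))
```

```text
linear [0.0561, 0.0016, 0.0023] spin 0.0 alt 0.0 dist 0.056 jawang 64.7 j7 32.0
```

View pics/w8a.png

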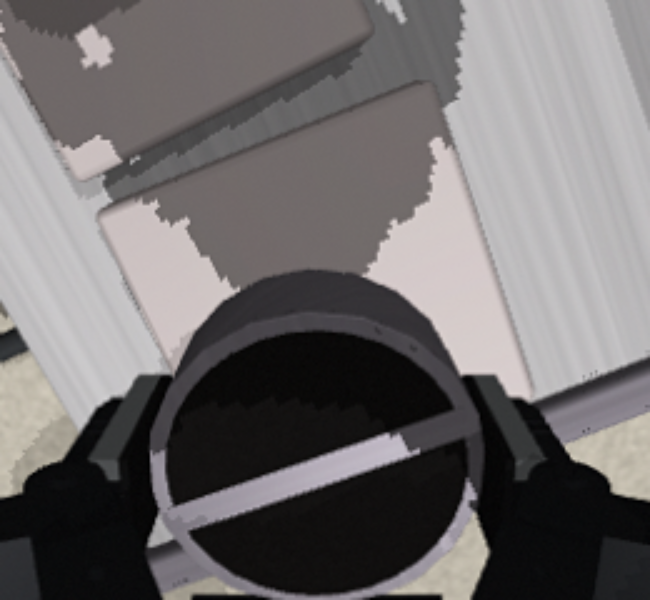

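Run:
```python
from h import *
c=shot("wrist"); p,Rm=pose(); print(p)
w=corners(c,np.array([(98,213),(435,85),(530,395)])/2.5+[130,80],.05); print(w,(w[0]+w[2])/2)
# ellipse of held die outer rim: brace ends
b=px2w(c,np.array([(162,515),(478,425)])/2.5+[130,80],p[2]+.0305)[:,:2]; print(b, b.mean(0), np.hypot(*(b[1]-b[0])))
r=black(c,(194,205,324,318),p[2]+.0305,thr=35); print(Rm.T@(np.array([r[0],r[1],p[2]])-p))
```

```text
[0.58819204 0.31384211 0.11171388]
[[0.53198387 0.26828631]
 [0.54089821 0.37487422]
 [0.64493265 0.36573736]] [0.58845826 0.31701184]
[[0.58388975 0.28426774]
 [0.59161937 0.34574084]] [0.58775456 0.31500429] 0.06195714852827054
black comps 4 rect [0.588, 0.3165, 0.0588, 0.0557, 68.9944] circ [0.5893, 0.3178, 0.0313]
[1.47145158e-06 1.30751165e-03 2.32199177e-03]
```

{"fn": "servo_tool", "kwargs": {
  "linear": [
    [0.02, 0.001, 0.002],
    [0.04, 0.001, 0.002],
    [0.052, 0.001, 0.002],
    [0.055, 0.001, 0.002],
    [0.055, 0.001, 0.002]
  ],
  "spin": [0, 0, 0, 0, 0],
  "jaw": [1, 1, 1, 1, 1]
}}

```text
time: 12.35
eef_pos: [0.5877, 0.3164, 0.0558]
tcp_rot: [-52.5, 90.0, 12.3]
wrist_force: [-1.3, 0.7, -1.4]
width: 0.0625
```

{"fn": "servo_tool", "kwargs": {
  "linear": [
    [0.001, 0, 0],
    [0.002, 0, 0],
    [0.002, 0, 0]
  ],
  "spin": [0, 0, 0],
  "jaw": [1, 1, 1]
}}

```text
time: 12.65
eef_pos: [0.5877, 0.3165, 0.0537]
tcp_rot: [-41.3, 90.0, 23.5]
wrist_force: [-0.0, 0.1, -1.8]
width: 0.0626
```

{"fn": "servo_tool", "kwargs": {
  "linear": [
    [0.0007, 0, 0],
    [0.0014, 0, 0],
    [0.0014, 0, 0]
  ],
  "spin": [0, 0, 0],
  "jaw": [1, 1, 1]
}}

```text
time: 12.95
eef_pos: [0.5877, 0.3165, 0.0526]
tcp_rot: [-42.0, 90.0, 22.8]
wrist_force: [-4.2, -1.9, 8.0]
width: 0.0624
```

Contact at 8 N. Release, rise.

{"fn": "servo_tool", "kwargs": {
  "linear": [
    [0, 0, 0],
    [0, 0, 0],
    [0, 0, 0],
    [-0.03, 0, 0],
    [-0.08, 0, 0]
  ],
  "spin": [0, 0, 0, 0, 0],
  "jaw": [0.0, -0.5, -1, -1, -1]
}}

```text
time: 13.45
eef_pos: [0.5863, 0.3158, 0.1304]
tcp_rot: [146.0, 89.7, -149.2]
wrist_force: [1.2, 1.1, 0.5]
width: 0.0856
```

{"fn": "servo_tool", "kwargs": {
  "linear": [
    [-0.05, 0, 0],
    [-0.05, 0, 0],
    [-0.05, 0, 0]
  ],
  "spin": [0, 0, 0],
  "jaw": [-1, -1, -1]
}}

```text
time: 13.75
eef_pos: [0.5878, 0.3166, 0.1829]
tcp_rot: [-37.7, 89.9, 27.1]
wrist_force: [0.8, -0.4, -1.5]
width: 0.0853
```

Run:
```python
from h import *
c=shot("wrist","w9.png")
import pickle; pickle.dump({k:c[k] for k in ("image","E","mtx","k1")},open("w9.pkl","wb"))
cv2.imwrite("pics/w9a.png",cv2.resize(c["image"][100:300,150:370],None,fx=3,fy=3)); go(.551,-.147,.17)
```

```text
linear [0.0118, -0.1644, -0.4348] spin 0.0 alt 0.0 dist 0.465 jawang 64.8 j7 32.1
```

View pics/w9a.png

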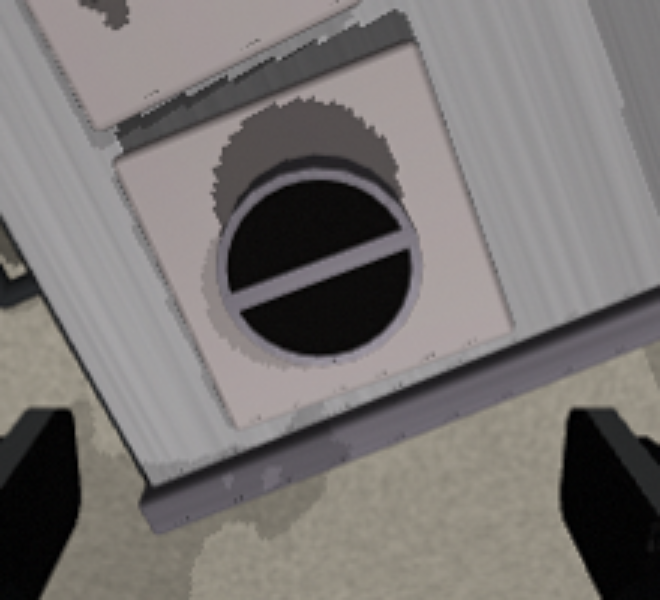

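Run:
```python
from h import *
c=load("w9.pkl")
black(c,(222,155,290,222),.082)
corners(c,np.array([(116,160),(413,43),(513,326),(240,428)])/3+[150,100],.05,"sqpad")
```

```text
black comps 2 rect [0.5873, 0.3173, 0.0553, 0.0548, -5.8209] circ [0.5871, 0.3173, 0.0279]
sqpad ctr [0.5889, 0.3177] [(105.5, 85.9), (104.5, -3.4), (106.0, -93.0), (106.7, 176.3)]
```

{"fn": "servo_tool", "kwargs": {
  "linear": [
    [0, -0.163, -0.434],
    [0, -0.163, -0.434],
    [0, -0.163, -0.434],
    [0, -0.163, -0.434],
    [0, -0.163, -0.434]
  ],
  "spin": [0, 0, 0, 0, 0],
  "jaw": [-1, -1, -1, -1, -1]
}}

```text
time: 14.3
eef_pos: [0.5665, 0.0654, 0.1809]
tcp_rot: [127.3, 89.9, -167.9]
wrist_force: [2.4, 0.2, -0.1]
width: 0.0856
```

{"fn": "servo_tool", "kwargs": {
  "linear": [
    [0, -0.076, -0.2],
    [0, -0.076, -0.2],
    [0, -0.076, -0.2],
    [0.02, -0.076, -0.2],
    [0.07, -0.076, -0.2]
  ],
  "spin": [0, 0, 0, 0, 0],
  "jaw": [-1, -1, -1, -1, -1]
}}

```text
time: 14.8
eef_pos: [0.5514, -0.1499, 0.1201]
tcp_rot: [-104.8, 89.7, -40.3]
wrist_force: [1.7, 1.0, -2.1]
width: 0.0851
```

{"fn": "servo_tool", "kwargs": {
  "linear": [
    [0, 0, 0],
    [0, 0, 0],
    [0, 0, 0]
  ],
  "spin": [0, 0, 0],
  "jaw": [-1, -1, -1]
}}

```text
time: 15.1
eef_pos: [0.5519, -0.1427, 0.1202]
tcp_rot: [-52.9, 89.9, 12.0]
wrist_force: [-0.1, 0.5, 0.2]
width: 0.0854
```

Run:
```python
from h import *
go(.5513,-.147,.009)
c=shot("wrist","w10.png")
```

```text
linear [0.1112, -0.0012, -0.0042] spin 0.0 alt 0.0 dist 0.111 jawang 64.9 j7 68.7
```

View pics/w10.png

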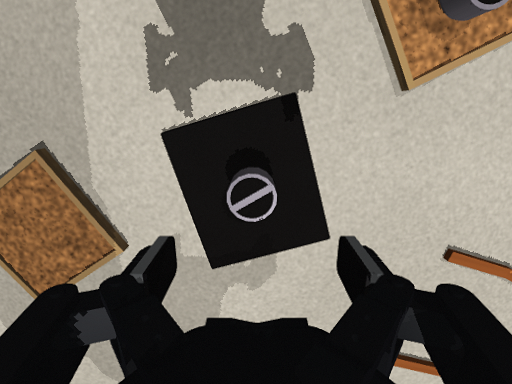

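{"fn": "servo_tool", "kwargs": {
  "linear": [
    [0.03, -0.001, -0.004],
    [0.07, -0.001, -0.004],
    [0.1, -0.001, -0.004],
    [0.111, -0.001, -0.004],
    [0.111, -0.001, -0.004]
  ],
  "spin": [0, 0, 0, 0, 0],
  "jaw": [-1, -1, -1, -1, -1]
}}

```text
time: 15.65
eef_pos: [0.5505, -0.1474, 0.0082]
tcp_rot: [100.4, 90.0, 165.2]
wrist_force: [0.2, -0.2, 0.7]
width: 0.0853
```

{"fn": "servo_tool", "kwargs": {
  "linear": [
    [0, 0, 0],
    [0, 0, 0],
    [0, 0, 0],
    [0, 0, 0],
    [0, 0, 0]
  ],
  "spin": [0, 0, 0, 0, 0],
  "jaw": [0.0, 0.4, 1, 1, 1]
}}

```text
time: 16.15
eef_pos: [0.5511, -0.1482, 0.0096]
tcp_rot: [-82.5, 89.9, -17.7]
wrist_force: [-3.2, 1.2, 17.1]
width: 0.0427
```

{"fn": "servo_tool", "kwargs": {
  "linear": [
    [-0.01, 0, 0],
    [-0.04, 0, 0],
    [-0.08, 0, 0],
    [-0.1, 0, 0],
    [-0.1, 0, 0]
  ],
  "spin": [0, 0, 0, 0, 0],
  "jaw": [1, 1, 1, 1, 1]
}}

```text
time: 16.65
eef_pos: [0.5516, -0.1484, 0.1115]
tcp_rot: [-79.1, 89.7, -14.3]
wrist_force: [0.7, -0.7, -1.7]
width: 0.0423
```

Run:
```python
from h import *
print(read_state()["width"]); go(.502,-.365,.10)
```

```text
0.04228143640495376
linear [0.0115, -0.0474, -0.2171] spin 0.0 alt 0.0 dist 0.223 jawang 64.8 j7 68.8
```

{"fn": "servo_tool", "kwargs": {
  "linear": [
    [0, -0.047, -0.217],
    [0, -0.047, -0.217],
    [0, -0.047, -0.217],
    [0.01, -0.047, -0.217],
    [0.03, -0.047, -0.217]
  ],
  "spin": [0, 0, 0, 0, 0],
  "jaw": [1, 1, 1, 1, 1]
}}

```text
time: 17.15
eef_pos: [0.4988, -0.3697, 0.0789]
tcp_rot: [-136.9, 89.8, -72.3]
wrist_force: [0.8, 0.0, -2.2]
width: 0.0427
```

{"fn": "servo_tool", "kwargs": {
  "linear": [
    [0, 0, 0],
    [0, 0, 0],
    [0, 0, 0]
  ],
  "spin": [0, 0, 0],
  "jaw": [1, 1, 1]
}}

```text
time: 17.45
eef_pos: [0.5012, -0.3632, 0.0786]
tcp_rot: [-31.9, 90.0, 32.9]
wrist_force: [0.4, 0.1, -1.9]
width: 0.0422
```

Run:
```python
from h import *
go(.502,-.365,.016)
c=shot("wrist","w11.png")
cv2.imwrite("pics/w11a.png",cv2.resize(c["image"][90:310,100:400],None,fx=2.5,fy=2.5))
import pickle; pickle.dump({k:c[k] for k in ("image","E","mtx","k1")},open("w11.pkl","wb"))
```

```text
linear [0.0626, -0.0014, -0.0013] spin 0.0 alt 0.0 dist 0.063 jawang 64.9 j7 87.5
```

View pics/w11a.png

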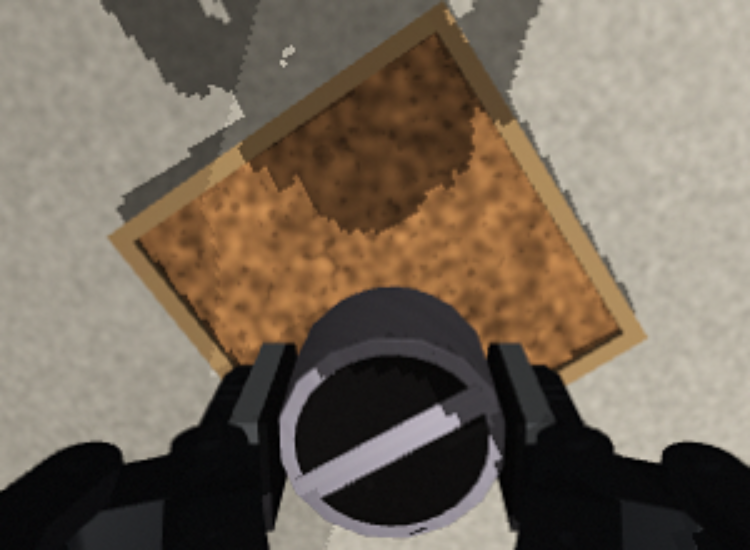

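Run:
```python
from h import *
c=load("w11.pkl"); p,Rm=pose()
w=corners(c,np.array([(108,237),(443,3),(646,338)])/2.5+[100,90],.013); print(w,(w[0]+w[2])/2)
r=black(c,(212,228,303,302),p[2]+.029,thr=32); print(Rm.T@(np.array([r[0],r[1],p[2]])-p))
b=px2w(c,np.array([(296,488),(500,392)])/2.5+[100,90],p[2]+.029)[:,:2]; print(b.mean(0),np.hypot(*(b[1]-b[0])))
```

```text
[[ 0.44994224 -0.43685355]
 [ 0.43119441 -0.31305406]
 [ 0.5546519  -0.29447992]] [ 0.50229707 -0.36566674]
black comps 4 rect [0.5, -0.3608, 0.0426, 0.0378, 64.9261] circ [0.4985, -0.3593, 0.0266]
[-1.00256623e-06  2.26839676e-03  1.68168508e-03]
[ 0.50068384 -0.3610768 ] 0.043388807162849145
```

{"fn": "servo_tool", "kwargs": {
  "linear": [
    [0.02, -0.0025, -0.0025],
    [0.045, -0.0025, -0.0025],
    [0.058, -0.0025, -0.0025],
    [0.061, -0.0025, -0.0025],
    [0.061, -0.0025, -0.0025]
  ],
  "spin": [0, 0, 0, 0, 0],
  "jaw": [1, 1, 1, 1, 1]
}}

```text
time: 18.0
eef_pos: [0.5021, -0.3674, 0.0176]
tcp_rot: [-104.1, 90.0, -39.3]
wrist_force: [0.4, -0.8, -0.6]
width: 0.0425
```

{"fn": "servo_tool", "kwargs": {
  "linear": [
    [0.001, 0, 0],
    [0.002, 0, 0],
    [0.002, 0, 0]
  ],
  "spin": [0, 0, 0],
  "jaw": [1, 1, 1]
}}

```text
time: 18.3
eef_pos: [0.5019, -0.3678, 0.0156]
tcp_rot: [-109.6, 90.0, -44.8]
wrist_force: [0.1, 0.4, -2.3]
width: 0.0426
```

{"fn": "servo_tool", "kwargs": {
  "linear": [
    [0.0008, 0, 0],
    [0.0016, 0, 0],
    [0.0016, 0, 0]
  ],
  "spin": [0, 0, 0],
  "jaw": [1, 1, 1]
}}

```text
time: 18.6
eef_pos: [0.5018, -0.3678, 0.0137]
tcp_rot: [-128.1, 90.0, -63.3]
wrist_force: [-0.8, 1.5, 2.6]
width: 0.0424
```

{"fn": "servo_tool", "kwargs": {
  "linear": [
    [0.0003, 0, 0],
    [0.0003, 0, 0],
    [0.0003, 0, 0],
    [-0.02, 0, 0],
    [-0.07, 0, 0]
  ],
  "spin": [0, 0, 0, 0, 0],
  "jaw": [0.2, -0.5, -1, -1, -1]
}}

```text
time: 19.1
eef_pos: [0.5003, -0.3666, 0.0813]
tcp_rot: [81.4, 89.7, 146.2]
wrist_force: [0.2, -1.3, -0.1]
width: 0.0855
```

{"fn": "servo_tool", "kwargs": {
  "linear": [
    [-0.05, 0, 0],
    [-0.1, 0, 0],
    [-0.1, 0, 0]
  ],
  "spin": [0, 0, 0],
  "jaw": [-1, -1, -1]
}}

```text
time: 19.4
eef_pos: [0.5037, -0.3689, 0.1898]
tcp_rot: [-98.6, 89.5, -33.8]
wrist_force: [0.5, -0.2, -1.2]
width: 0.0853
```

Run:
```python
from h import *
c=shot("wrist","w12.png")
cv2.imwrite("pics/w12a.png",cv2.resize(c["image"][80:280,120:380],None,fx=3,fy=3)); go(.4567,.3225,.19,3)
import pickle; pickle.dump({k:c[k] for k in ("image","E","mtx","k1")},open("w12.pkl","wb"))
```

```text
linear [-0.0057, 0.3358, 0.6054] spin 61.79 alt -118.2 dist 0.692 jawang 64.8 j7 89.6
```

View pics/w12a.png

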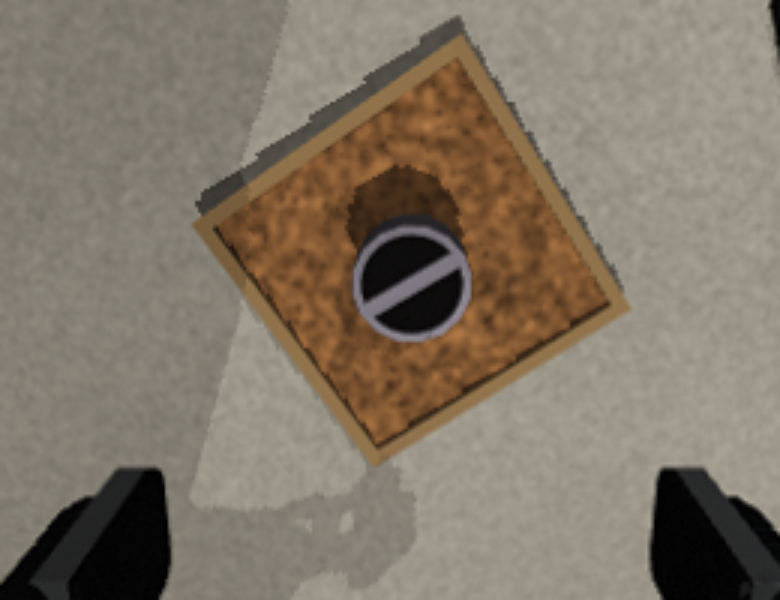

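Run:
```python
from h import *
c=load("w12.pkl")
black(c,(238,153,280,196),.042)
corners(c,np.array([(195,225),(462,37),(630,307),(377,465)])/3+[120,80],.013,"sqtray")
```

```text
black comps 2 rect [0.5012, -0.3671, 0.0347, 0.0341, 4.7328] circ [0.5013, -0.3668, 0.0177]
sqtray ctr [0.5025, -0.3648] [(124.0, 98.8), (123.6, 8.9), (123.7, -80.9), (124.2, -171.0)]
```

{"fn": "servo_tool", "kwargs": {
  "linear": [
    [0, 0.335, 0.605],
    [0, 0.335, 0.605],
    [0, 0.335, 0.605],
    [0, 0.335, 0.605],
    [0, 0.335, 0.605]
  ],
  "spin": [8, 16, 24, 32, 40],
  "jaw": [-1, -1, -1, -1, -1]
}}

```text
time: 19.95
eef_pos: [0.4845, -0.1165, 0.1829]
tcp_rot: [162.1, 89.9, -173.5]
wrist_force: [1.8, 0.0, -0.3]
width: 0.0853
```

Run:
```python
from h import *
go(.4567,.3225,.19,4)
```

```text
linear [-0.0071, 0.4112, 0.1563] spin 20.43 alt -159.6 dist 0.44 jawang 24.4 j7 37.0
```

{"fn": "servo_tool", "kwargs": {
  "linear": [
    [-0.01, 0.41, 0.155],
    [-0.01, 0.41, 0.155],
    [-0.01, 0.41, 0.155],
    [-0.01, 0.41, 0.155],
    [-0.01, 0.41, 0.155]
  ],
  "spin": [8, 16, 20, 20, 20],
  "jaw": [-1, -1, -1, -1, -1]
}}

```text
time: 20.45
eef_pos: [0.4668, 0.1318, 0.1886]
tcp_rot: [-140.0, 89.9, -135.2]
wrist_force: [1.4, -0.4, 0.3]
width: 0.0853
```

Run:
```python
from h import *
go(.4567,.3225,.16,4)
```

```text
linear [0.0284, 0.1909, 0.0059] spin 0.8 alt -179.2 dist 0.193 jawang 4.8 j7 -1.3
```

{"fn": "servo_tool", "kwargs": {
  "linear": [
    [0.02, 0.19, 0.006],
    [0.02, 0.19, 0.006],
    [0.02, 0.19, 0.006],
    [0.03, 0.19, 0.006],
    [0.03, 0.19, 0.006]
  ],
  "spin": [1, 1, 1, 1, 1],
  "jaw": [-1, -1, -1, -1, -1]
}}

```text
time: 20.95
eef_pos: [0.455, 0.3247, 0.1563]
tcp_rot: [-179.3, 89.8, -175.1]
wrist_force: [0.1, -0.4, -0.4]
width: 0.0852
```

{"fn": "servo_tool", "kwargs": {
  "linear": [
    [0, 0, 0],
    [0, 0, 0],
    [0, 0, 0]
  ],
  "spin": [0, 0, 0],
  "jaw": [-1, -1, -1]
}}

```text
time: 21.25
eef_pos: [0.4581, 0.3187, 0.1593]
tcp_rot: [-64.2, 90.0, -60.5]
wrist_force: [-0.3, -0.1, -0.5]
width: 0.0852
```

Run:
```python
from h import *
c=shot("wrist","w13.png")
import pickle; pickle.dump({k:c[k] for k in ("image","E","mtx","k1")},open("w13.pkl","wb"))
go(.4567,.3225,.055,4)
```

```text
linear [0.1044, 0.0038, -0.0011] spin -0.28 alt 179.7 dist 0.104 jawang 3.7 j7 -19.0
```

View pics/w13.png

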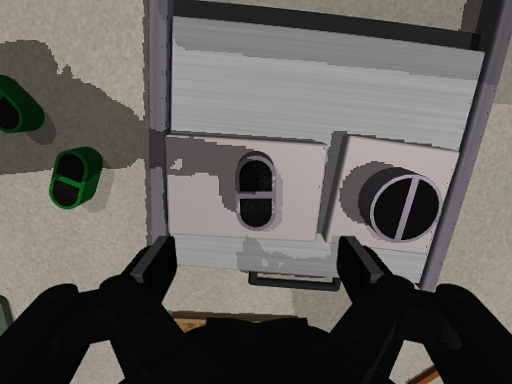

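Run:
```python
from h import *
c=load("w13.pkl")
r=black(c,(234,148,278,232),.082,thr=45)
cv2.imwrite("pics/w13a.png",cv2.resize(c["image"][115:265,140:400],None,fx=3,fy=3))
go(r[0],r[1],.055,r[4]+90)
```

```text
black comps 3 rect [0.4566, 0.3266, 0.0651, 0.0267, -85.224] circ [0.457, 0.3266, 0.0326]
linear [0.1044, 0.0079, -0.001] spin -1.06 alt 178.9 dist 0.105 jawang 3.7 j7 -19.0
```

View pics/w13a.png

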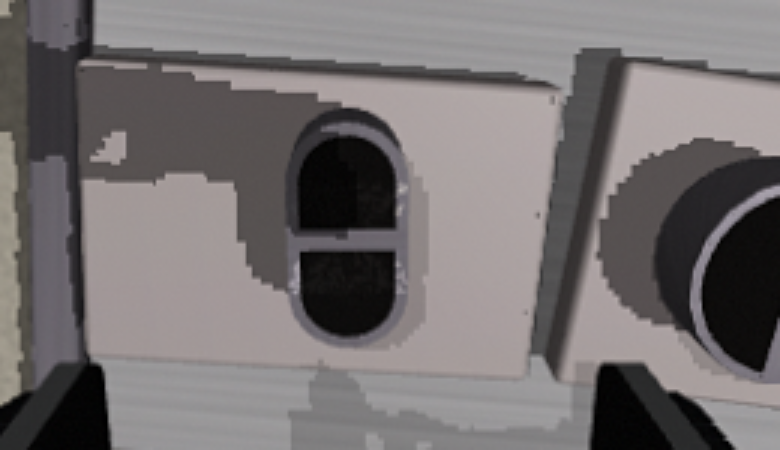

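Run:
```python
from h import *
c=load("w13.pkl"); o=[140,115]
print(px2w(c,np.array([(348,120),(348,348),(287,234),(408,234)])/3+o,.082).round(4))
black(c,(234,148,278,232),.082,thr=30)
print(corners(c,np.array([(77,60),(560,87),(525,378),(88,355)])/3+o,.05,"longpad"))
```

```text
[[0.4556 0.3559 0.082 ]
 [0.4599 0.2895 0.082 ]
 [0.4407 0.3229 0.082 ]
 [0.4743 0.3251 0.082 ]]
black comps 2 rect [0.457, 0.3229, 0.0578, 0.0265, -85.387] circ [0.4573, 0.3229, 0.0289]
longpad ctr [0.4469, 0.3156] [(146.5, 0.6), (97.7, -89.0), (147.2, -179.5), (97.5, 90.6)]
[[0.37298726 0.36371538]
 [0.51952232 0.36512208]
 [0.52115506 0.26743883]
 [0.37400569 0.26619665]]
```

{"fn": "servo_tool", "kwargs": {
  "linear": [
    [0.03, 0.004, -0.001],
    [0.06, 0.004, -0.001],
    [0.09, 0.004, -0.001],
    [0.105, 0.004, -0.001],
    [0.105, 0.004, -0.001]
  ],
  "spin": [-0.9, -0.9, -0.9, -0.9, -0.9],
  "jaw": [-1, -1, -1, -1, -1]
}}

```text
time: 21.8
eef_pos: [0.456, 0.3226, 0.0527]
tcp_rot: [-145.7, 89.8, -141.0]
wrist_force: [-0.3, 0.4, 0.1]
width: 0.0855
```

{"fn": "servo_tool", "kwargs": {
  "linear": [
    [0, 0, 0],
    [0, 0, 0],
    [0, 0, 0],
    [0, 0, 0],
    [0, 0, 0]
  ],
  "spin": [0, 0, 0, 0, 0],
  "jaw": [0.1, 0.5, 1, 1, 1]
}}

```text
time: 22.3
eef_pos: [0.4567, 0.3238, 0.0551]
tcp_rot: [33.2, 89.9, 37.9]
wrist_force: [-2.0, -1.4, 11.3]
width: 0.0333
```

{"fn": "servo_tool", "kwargs": {
  "linear": [
    [-0.01, 0, 0],
    [-0.04, 0, 0],
    [-0.08, 0, 0],
    [-0.1, 0, 0],
    [-0.1, 0, 0]
  ],
  "spin": [0, 0, 0, 0, 0],
  "jaw": [1, 1, 1, 1, 1]
}}

```text
time: 22.8
eef_pos: [0.4572, 0.3242, 0.1574]
tcp_rot: [32.4, 89.7, 37.1]
wrist_force: [0.6, 0.6, -1.9]
width: 0.033
```

Run:
```python
from h import *
print(read_state()["width"]); go(.551,-.147,.14,90)
c=shot("wrist","w14.png")
```

```text
0.03295369474156927
linear [0.0164, -0.4774, 0.0547] spin -85.3 alt 94.7 dist 0.481 jawang 4.7 j7 -18.5
```

View pics/w14.png

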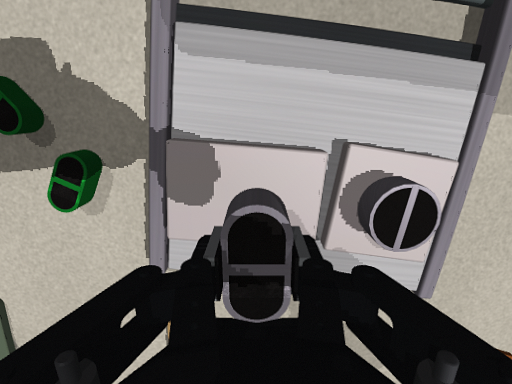

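{"fn": "servo_tool", "kwargs": {
  "linear": [
    [0, -0.477, 0.055],
    [0, -0.477, 0.055],
    [0, -0.477, 0.055],
    [0, -0.477, 0.055],
    [0, -0.477, 0.055]
  ],
  "spin": [-8, -16, -24, -32, -40],
  "jaw": [1, 1, 1, 1, 1]
}}

```text
time: 23.35
eef_pos: [0.505, 0.0765, 0.1535]
tcp_rot: [137.3, 89.9, -177.7]
wrist_force: [1.5, -0.4, -0.7]
width: 0.0331
```

Run:
```python
from h import *
go(.551,-.147,.14,90)
```

```text
linear [0.0135, -0.1905, -0.1257] spin -44.95 alt 135.1 dist 0.229 jawang 45.1 j7 32.0
```

{"fn": "servo_tool", "kwargs": {
  "linear": [
    [0.01, -0.19, -0.125],
    [0.01, -0.19, -0.125],
    [0.01, -0.19, -0.125],
    [0.01, -0.19, -0.125],
    [0.01, -0.19, -0.125]
  ],
  "spin": [-8, -16, -24, -32, -40],
  "jaw": [1, 1, 1, 1, 1]
}}

```text
time: 23.85
eef_pos: [0.5494, -0.149, 0.1431]
tcp_rot: [125.6, 89.9, -149.6]
wrist_force: [-1.0, 0.9, -1.1]
width: 0.0324
```

Run:
```python
from h import *
go(.551,-.147,.02,90)
```

```text
linear [0.1231, -0.0016, 0.0023] spin -5.2 alt 174.8 dist 0.123 jawang 84.8 j7 81.0
```

{"fn": "servo_tool", "kwargs": {
  "linear": [
    [0.04, 0, 0],
    [0.08, 0, 0],
    [0.11, 0, 0],
    [0.125, 0, 0],
    [0.125, 0, 0]
  ],
  "spin": [-5, -5, -5, -5, -5],
  "jaw": [1, 1, 1, 1, 1]
}}

```text
time: 24.35
eef_pos: [0.5491, -0.1441, 0.0175]
tcp_rot: [76.0, 89.8, 165.8]
wrist_force: [-1.4, -0.7, 0.2]
width: 0.0332
```

{"fn": "servo_tool", "kwargs": {
  "linear": [
    [0.002, 0, 0],
    [0.004, 0, 0],
    [0.0045, 0, 0],
    [0.0045, 0, 0]
  ],
  "spin": [0, 0, 0, 0],
  "jaw": [1, 1, 1, 1]
}}

```text
time: 24.75
eef_pos: [0.5503, -0.1446, 0.0153]
tcp_rot: [-109.9, 90.0, -20.2]
wrist_force: [0.1, 0.1, -1.1]
width: 0.0326
```

{"fn": "servo_tool", "kwargs": {
  "linear": [
    [0.001, 0, 0],
    [0.002, 0, 0],
    [0.003, 0, 0],
    [0.003, 0, 0]
  ],
  "spin": [0, 0, 0, 0],
  "jaw": [1, 1, 1, 1]
}}

```text
time: 25.15
eef_pos: [0.55, -0.1445, 0.0116]
tcp_rot: [98.3, 90.0, -172.0]
wrist_force: [-1.1, 0.8, -1.8]
width: 0.0327
```

{"fn": "servo_tool", "kwargs": {
  "linear": [
    [0.0007, 0, 0],
    [0.0014, 0, 0],
    [0.0014, 0, 0]
  ],
  "spin": [0, 0, 0],
  "jaw": [1, 1, 1]
}}

```text
time: 25.45
eef_pos: [0.5501, -0.1446, 0.0111]
tcp_rot: [-151.0, 90.0, -61.3]
wrist_force: [-5.6, 0.6, 18.0]
width: 0.0331
```

{"fn": "servo_tool", "kwargs": {
  "linear": [
    [0, 0, 0],
    [0, 0, 0],
    [0, 0, 0],
    [-0.03, 0, 0],
    [-0.08, 0, 0]
  ],
  "spin": [0, 0, 0, 0, 0],
  "jaw": [0.2, -0.5, -1, -1, -1]
}}

```text
time: 25.95
eef_pos: [0.5488, -0.1441, 0.0892]
tcp_rot: [78.2, 89.7, 168.0]
wrist_force: [0.1, -0.2, 0.3]
width: 0.0853
```

{"fn": "servo_tool", "kwargs": {
  "linear": [
    [-0.05, 0, 0],
    [-0.06, 0, 0]
  ],
  "spin": [0, 0],
  "jaw": [-1, -1]
}}

```text
time: 26.15
eef_pos: [0.5517, -0.1448, 0.1551]
tcp_rot: [-101.3, 89.6, -11.6]
wrist_force: [-0.1, 0.5, -0.9]
width: 0.0858
```

Run:
```python
from h import *
go(.4425,.0788,.14,92.5)
```

```text
linear [0.0142, 0.1105, 0.223] spin -2.81 alt 177.2 dist 0.249 jawang 89.7 j7 84.3
```

{"fn": "servo_tool", "kwargs": {
  "linear": [
    [0, 0.11, 0.223],
    [0, 0.11, 0.223],
    [0, 0.11, 0.223],
    [0, 0.11, 0.223],
    [0.01, 0.11, 0.223]
  ],
  "spin": [-3, -3, -3, -3, -3],
  "jaw": [-1, -1, -1, -1, -1]
}}

```text
time: 26.65
eef_pos: [0.4406, 0.0806, 0.1408]
tcp_rot: [-74.1, 89.9, 18.6]
wrist_force: [1.6, 2.0, -1.8]
width: 0.0852
```

{"fn": "servo_tool", "kwargs": {
  "linear": [
    [0, 0, 0],
    [0, 0, 0],
    [0, 0, 0]
  ],
  "spin": [0, 0, 0],
  "jaw": [-1, -1, -1]
}}

```text
time: 26.95
eef_pos: [0.4417, 0.0781, 0.1403]
tcp_rot: [-167.5, 90.0, -74.9]
wrist_force: [-0.1, -0.5, 0.1]
width: 0.0856
```

Run:
```python
from h import *
c=shot("wrist","w15.png")
import pickle; pickle.dump({k:c[k] for k in ("image","E","mtx","k1")},open("w15.pkl","wb"))
go(.4425,.0788,.012,92.5)
```

```text
linear [0.1283, -0.0008, 0.0009] spin 0.09 alt -179.9 dist 0.128 jawang 92.6 j7 59.2
```

View pics/w15.png

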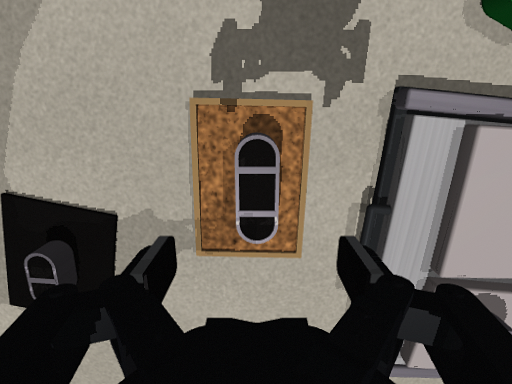

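Run:
```python
from h import *
c=load("w15.pkl")
r=black(c,(234,133,284,246),.042)
cv2.imwrite("pics/w15a.png",cv2.resize(c["image"][85:265,160:330],None,fx=3.3,fy=3.3))
go(r[0],r[1],.012,r[4]+90)
```

```text
black comps 3 rect [0.4422, 0.0791, 0.0952, 0.0318, 3.0168] circ [0.4422, 0.079, 0.0477]
linear [0.1283, -0.0005, 0.0012] spin -0.43 alt 179.6 dist 0.128 jawang 92.6 j7 59.2
```

View pics/w15a.png

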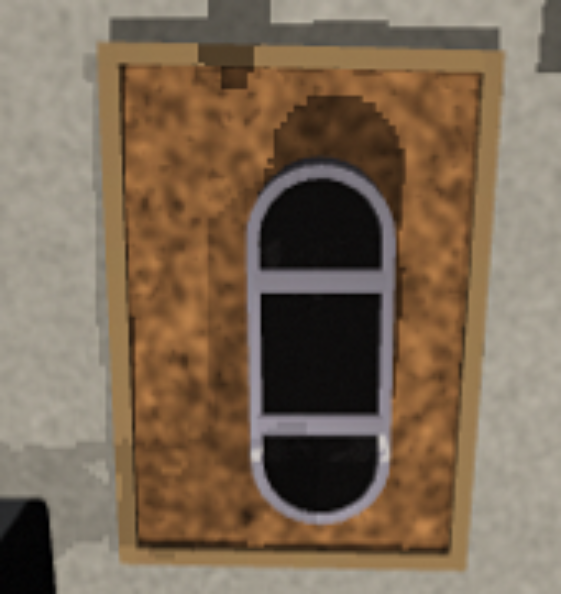

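Run:
```python
from h import *
c=load("w15.pkl")
corners(c,np.array([(98,42),(503,52),(465,570),(121,562)])/3.3+[160,85],.013,"longtray")
```

```text
longtray ctr [0.4434, 0.0723] [(115.0, 91.3), (165.2, 1.5), (115.1, -88.8), (165.1, -178.5)]
```

{"fn": "servo_tool", "kwargs": {
  "linear": [
    [0.04, 0, 0.001],
    [0.08, 0, 0.001],
    [0.115, 0, 0.001],
    [0.127, 0, 0.001],
    [0.127, 0, 0.001]
  ],
  "spin": [-0.4, -0.4, -0.4, -0.4, -0.4],
  "jaw": [-1, -1, -1, -1, -1]
}}

```text
time: 27.5
eef_pos: [0.4408, 0.079, 0.0118]
tcp_rot: [109.3, 89.8, -157.7]
wrist_force: [-0.2, 0.7, 0.7]
width: 0.0853
```

{"fn": "servo_tool", "kwargs": {
  "linear": [
    [0, 0, 0],
    [0, 0, 0],
    [0, 0, 0],
    [0, 0, 0],
    [0, 0, 0]
  ],
  "spin": [0, 0, 0, 0, 0],
  "jaw": [0.0, 0.4, 1, 1, 1],
  "newtons": 65
}}

```text
time: 28.0
eef_pos: [0.4417, 0.0798, 0.0143]
tcp_rot: [-97.2, 89.9, -4.1]
wrist_force: [-0.2, -1.1, 16.7]
width: 0.0393
```

{"fn": "servo_tool", "kwargs": {
  "linear": [
    [-0.01, 0, 0],
    [-0.04, 0, 0],
    [-0.09, 0, 0],
    [-0.14, 0, 0],
    [-0.15, 0, 0]
  ],
  "spin": [0, 0, 0, 0, 0],
  "jaw": [1, 1, 1, 1, 1]
}}

```text
time: 28.5
eef_pos: [0.4422, 0.0801, 0.1683]
tcp_rot: [-83.0, 89.7, 10.1]
wrist_force: [1.5, -0.1, -4.0]
width: 0.0389
```

Run:
```python
from h import *
print(read_state()["width"]); go(.447,.3155,.15,90.5)
c=shot("wrist","w16.png")
```

```text
0.03887336384924723
linear [0.0186, -0.0174, 0.2348] spin 2.58 alt -177.4 dist 0.236 jawang 93.1 j7 59.2
```

View pics/w16.png

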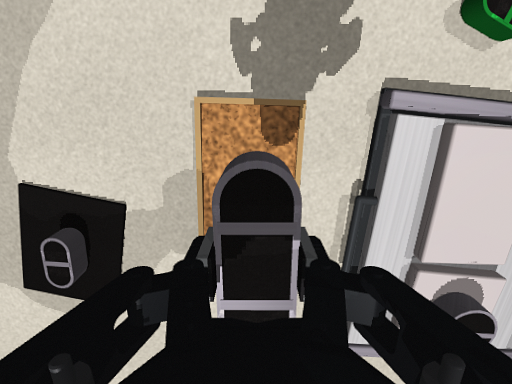

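{"fn": "servo_tool", "kwargs": {
  "linear": [
    [0, -0.017, 0.235],
    [0, -0.017, 0.235],
    [0, -0.017, 0.235],
    [0, -0.017, 0.235],
    [0.02, -0.017, 0.235]
  ],
  "spin": [2.5, 2.5, 2.5, 2.5, 2.5],
  "jaw": [1, 1, 1, 1, 1]
}}

```text
time: 29.05
eef_pos: [0.4451, 0.3194, 0.1443]
tcp_rot: [-41.1, 89.8, 49.6]
wrist_force: [1.5, -0.2, -3.4]
width: 0.0385
```

{"fn": "servo_tool", "kwargs": {
  "linear": [
    [0.02, 0, 0],
    [0.04, 0, 0],
    [0.04, 0, 0],
    [0.04, 0, 0]
  ],
  "spin": [0, 0, 0, 0],
  "jaw": [1, 1, 1, 1]
}}

```text
time: 29.45
eef_pos: [0.4453, 0.3154, 0.1035]
tcp_rot: [138.7, 89.9, -130.7]
wrist_force: [-0.3, 0.8, -3.1]
width: 0.0391
```

Run:
```python
from h import *
go(.447,.3155,.057,90.5)
c=shot("wrist","w17.png")
import pickle; pickle.dump({k:c[k] for k in ("image","E","mtx","k1")},open("w17.pkl","wb"))
```

```text
linear [0.0465, -0.0017, 0.0001] spin 0.1 alt -179.9 dist 0.047 jawang 90.6 j7 38.4
```

View pics/w17.png

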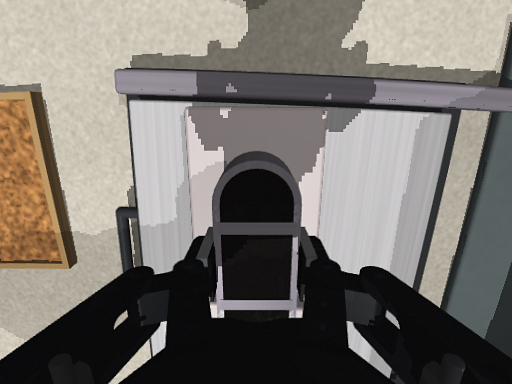

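Run:
```python
from h import *
c=load("w17.pkl")
print(px2w(c,[(185,108),(326,112),(189,180),(323,180)],.05).round(4))
print(px2w(c,[(215,228),(299,228)],.1035+.0275).round(4))
```

```text
[[0.373  0.2664 0.05  ]
 [0.3746 0.3633 0.05  ]
 [0.424  0.2663 0.05  ]
 [0.4229 0.365  0.05  ]]
[[0.4256 0.2973 0.131 ]
 [0.4252 0.3354 0.131 ]]
```

{"fn": "servo_tool", "kwargs": {
  "linear": [
    [0.02, -0.001, 0],
    [0.038, -0.001, 0],
    [0.045, -0.001, 0],
    [0.046, -0.001, 0],
    [0.046, -0.001, 0]
  ],
  "spin": [0, 0, 0, 0, 0],
  "jaw": [1, 1, 1, 1, 1]
}}

```text
time: 30.0
eef_pos: [0.4468, 0.3158, 0.0581]
tcp_rot: [-54.8, 90.0, 35.8]
wrist_force: [-0.3, -0.4, -2.9]
width: 0.0389
```

{"fn": "servo_tool", "kwargs": {
  "linear": [
    [0.001, 0, 0],
    [0.002, 0, 0],
    [0.002, 0, 0]
  ],
  "spin": [0, 0, 0],
  "jaw": [1, 1, 1]
}}

```text
time: 30.3
eef_pos: [0.4465, 0.3157, 0.0555]
tcp_rot: [-66.3, 90.0, 24.3]
wrist_force: [0.3, -0.2, -2.7]
width: 0.0392
```

{"fn": "servo_tool", "kwargs": {
  "linear": [
    [0.0005, 0, 0],
    [0.001, 0, 0],
    [0.001, 0, 0]
  ],
  "spin": [0, 0, 0],
  "jaw": [1, 1, 1]
}}

```text
time: 30.6
eef_pos: [0.4465, 0.3157, 0.0543]
tcp_rot: [-152.2, 90.0, -61.6]
wrist_force: [-1.5, -0.0, 0.9]
width: 0.0389
```

Just touching; a hair further, then release.

{"fn": "servo_tool", "kwargs": {
  "linear": [
    [0.0004, 0, 0],
    [0.0004, 0, 0],
    [0.0004, 0, 0],
    [0.0004, 0, 0],
    [-0.02, 0, 0]
  ],
  "spin": [0, 0, 0, 0, 0],
  "jaw": [1, 0.2, -0.5, -1, -1]
}}

```text
time: 31.1
eef_pos: [0.4457, 0.3151, 0.0728]
tcp_rot: [127.3, 89.8, -142.1]
wrist_force: [0.3, 0.3, 0.3]
width: 0.0806
```

{"fn": "servo_tool", "kwargs": {
  "linear": [
    [-0.05, 0, 0],
    [-0.1, 0, 0],
    [-0.11, 0, 0],
    [-0.11, 0, 0]
  ],
  "spin": [0, 0, 0, 0],
  "jaw": [-1, -1, -1, -1]
}}

```text
time: 31.5
eef_pos: [0.4471, 0.316, 0.1859]
tcp_rot: [-56.0, 89.8, 34.6]
wrist_force: [-0.1, 0.2, -0.8]
width: 0.0856
```

Run:
```python
from h import *
c=shot("wrist","w18.png")
import pickle; pickle.dump({k:c[k] for k in ("image","E","mtx","k1")},open("w18.pkl","wb"))
cv2.imwrite("pics/w18a.png",cv2.resize(c["image"][80:270,140:370],None,fx=3,fy=3))
go(.550,-.1446,.15,90)
```

```text
linear [0.0343, -0.0986, -0.4613] spin 0.59 alt -179.4 dist 0.473 jawang 90.6 j7 40.5
```

View pics/w18a.png

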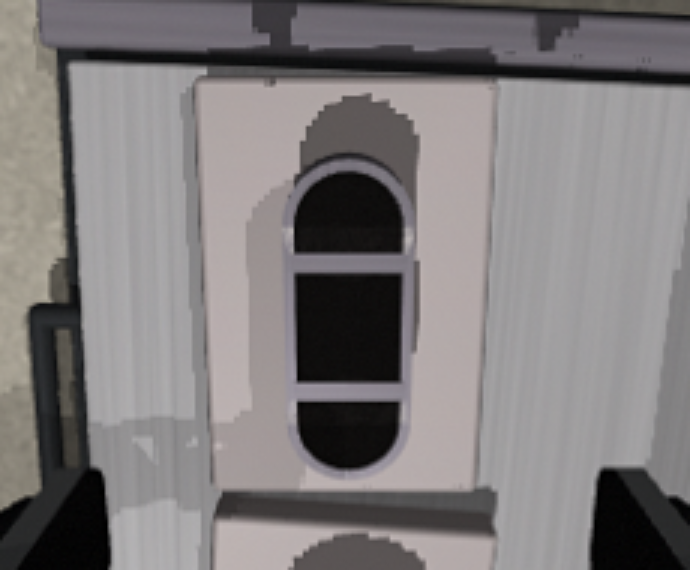

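Run:
```python
from h import *
c=load("w18.pkl")
black(c,(234,132,280,240),.082)
corners(c,np.array([(195,77),(496,83),(475,490),(212,492)])/3+[140,80],.05,"longpad")
```

```text
black comps 3 rect [0.447, 0.3162, 0.0941, 0.0319, 0.5905] circ [0.4469, 0.3166, 0.0472]
longpad ctr [0.4465, 0.3154] [(97.6, 89.5), (146.0, 0.4), (98.4, -88.9), (148.6, -179.9)]
```

{"fn": "servo_tool", "kwargs": {
  "linear": [
    [0, -0.098, -0.461],
    [0, -0.098, -0.461],
    [0, -0.098, -0.461],
    [0, -0.098, -0.461],
    [0, -0.098, -0.461]
  ],
  "spin": [0.5, 0.5, 0.5, 0.5, 0.5],
  "jaw": [-1, -1, -1, -1, -1]
}}

```text
time: 32.05
eef_pos: [0.5006, 0.0697, 0.183]
tcp_rot: [98.3, 89.9, -171.6]
wrist_force: [1.3, 0.3, -0.1]
width: 0.0853
```

{"fn": "servo_tool", "kwargs": {
  "linear": [
    [0, -0.046, -0.217],
    [0, -0.046, -0.217],
    [0, -0.046, -0.217],
    [0.02, -0.046, -0.217],
    [0.05, -0.046, -0.217]
  ],
  "spin": [0, 0, 0, 0, 0],
  "jaw": [-1, -1, -1, -1, -1]
}}

```text
time: 32.55
eef_pos: [0.548, -0.15, 0.1339]
tcp_rot: [-132.2, 89.8, -42.4]
wrist_force: [0.3, 0.1, 0.1]
width: 0.0853
```

{"fn": "servo_tool", "kwargs": {
  "linear": [
    [0, 0, 0],
    [0, 0, 0],
    [0, 0, 0]
  ],
  "spin": [0, 0, 0],
  "jaw": [-1, -1, -1]
}}

```text
time: 32.85
eef_pos: [0.5476, -0.144, 0.1345]
tcp_rot: [-9.3, 90.0, 80.9]
wrist_force: [0.3, -0.2, -0.0]
width: 0.0854
```

Run:
```python
from h import *
go(.550,-.1446,.009,90)
c=shot("wrist","w19.png")
r=black(c,(225,140,295,215),.038,thr=20)
```

```text
linear [0.1255, -0.0024, -0.0007] spin 0.19 alt -179.8 dist 0.125 jawang 90.2 j7 84.1
black comps 4 rect [0.5351, -0.1402, 0.0681, 0.0642, 0.2252] circ [0.5361, -0.1402, 0.0461]
```

View pics/w19.png

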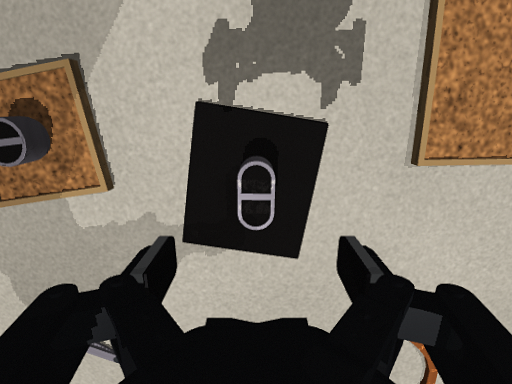

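Run:
```python
from h import *
c=shot("wrist")
m=np.zeros((384,512),np.uint8); b=(c["image"].max(2)>70); m[140:240,225:290]=b[140:240,225:290]*255
m=cv2.morphologyEx(m,cv2.MORPH_CLOSE,np.ones((3,3)))
n,l,s,_=cv2.connectedComponentsWithStats(m); i=1+np.argmax(s[1:,4]); print(s[i])
k,_=cv2.findContours((l==i).astype(np.uint8),cv2.RETR_EXTERNAL,cv2.CHAIN_APPROX_NONE)
w=px2w(c,k[0].reshape(-1,2),.038); r=rect(w); print(r); go(r[0],r[1],.009,r[4]+90)
```

```text
[237 160  38  70 928]
[ 0.5517 -0.1441  0.066   0.0341  1.2796]
linear [0.1259, -0.0039, 0.0001] spin -1.09 alt 178.9 dist 0.126 jawang 90.2 j7 84.1
```

{"fn": "servo_tool", "kwargs": {
  "linear": [
    [0.04, -0.003, 0],
    [0.08, -0.003, 0],
    [0.115, -0.003, 0],
    [0.126, -0.003, 0],
    [0.126, -0.003, 0]
  ],
  "spin": [-1, -1, -1, -1, -1],
  "jaw": [-1, -1, -1, -1, -1]
}}

```text
time: 33.45
eef_pos: [0.5502, -0.1447, 0.0081]
tcp_rot: [79.0, 89.9, 170.1]
wrist_force: [-0.0, 0.2, 1.5]
width: 0.0854
```

{"fn": "servo_tool", "kwargs": {
  "linear": [
    [0, 0, 0],
    [0, 0, 0],
    [0, 0, 0],
    [0, 0, 0],
    [0, 0, 0]
  ],
  "spin": [0, 0, 0, 0, 0],
  "jaw": [0.1, 0.5, 1, 1, 1],
  "newtons": 50
}}

```text
time: 33.95
eef_pos: [0.5508, -0.1454, 0.0094]
tcp_rot: [-114.2, 89.9, -23.1]
wrist_force: [-1.6, -0.2, 14.1]
width: 0.033
```

{"fn": "servo_tool", "kwargs": {
  "linear": [
    [-0.01, 0, 0],
    [-0.04, 0, 0],
    [-0.08, 0, 0],
    [-0.12, 0, 0],
    [-0.12, 0, 0]
  ],
  "spin": [0, 0, 0, 0, 0],
  "jaw": [1, 1, 1, 1, 1]
}}

```text
time: 34.45
eef_pos: [0.5522, -0.1456, 0.1336]
tcp_rot: [-103.2, 89.6, -12.1]
wrist_force: [-0.1, -1.4, -2.5]
width: 0.0332
```

Run:
```python
from h import *
print(read_state()["width"]); go(.444,.073,.12,91.4)
```

```text
0.03318065672415724
linear [0.0125, 0.1041, 0.2206] spin -0.32 alt 179.7 dist 0.244 jawang 91.1 j7 84.6
```

{"fn": "servo_tool", "kwargs": {
  "linear": [
    [0, 0.104, 0.22],
    [0, 0.104, 0.22],
    [0, 0.104, 0.22],
    [0, 0.104, 0.22],
    [0.02, 0.104, 0.22]
  ],
  "spin": [-0.3, -0.3, -0.3, -0.3, -0.3],
  "jaw": [1, 1, 1, 1, 1]
}}

```text
time: 34.95
eef_pos: [0.4417, 0.0746, 0.1099]
tcp_rot: [-72.0, 89.8, 19.4]
wrist_force: [2.1, 1.8, -2.0]
width: 0.0333
```

{"fn": "servo_tool", "kwargs": {
  "linear": [
    [0.02, 0, 0],
    [0.04, 0, 0],
    [0.04, 0, 0],
    [0.04, 0, 0]
  ],
  "spin": [0, 0, 0, 0],
  "jaw": [1, 1, 1, 1]
}}

```text
time: 35.35
eef_pos: [0.4422, 0.0726, 0.0688]
tcp_rot: [132.0, 90.0, -136.6]
wrist_force: [-0.1, 0.2, -1.4]
width: 0.0332
```

Run:
```python
from h import *
go(.444,.073,.017,91.4)
c=shot("wrist","w20.png")
import pickle; pickle.dump({k:c[k] for k in ("image","E","mtx","k1")},open("w20.pkl","wb"))
```

```text
linear [0.0518, -0.0018, 0.0004] spin -0.01 alt 180.0 dist 0.052 jawang 91.4 j7 56.9
```

View pics/w20.png

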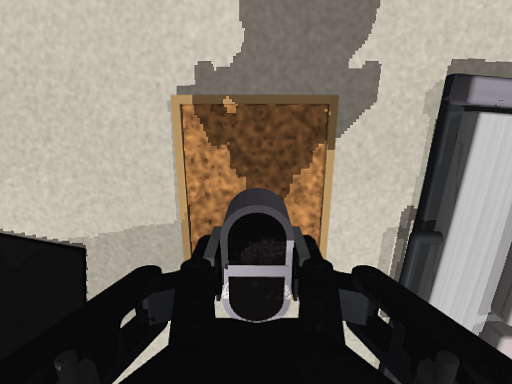

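Run:
```python
from h import *
c=load("w20.pkl")
w=px2w(c,[(172,96),(338,96),(178,200),(331,200)],.013); print(w.round(4),w[:,1].mean())
z=.0688+.032-.0036
print(px2w(c,[(258,205),(258,321),(221,270),(293,270)],z).round(4))
```

```text
[[0.3627 0.0133 0.013 ]
 [0.3599 0.1275 0.013 ]
 [0.4381 0.0136 0.013 ]
 [0.4351 0.13   0.013 ]] 0.07110343619812379
[[0.4108 0.0734 0.0972]
 [0.4732 0.0751 0.0972]
 [0.4439 0.0567 0.0972]
 [0.4431 0.0908 0.0972]]
```

{"fn": "servo_tool", "kwargs": {
  "linear": [
    [0.02, -0.0015, -0.001],
    [0.04, -0.0015, -0.001],
    [0.05, -0.0015, -0.001],
    [0.051, -0.0015, -0.001],
    [0.051, -0.0015, -0.001]
  ],
  "spin": [0, 0, 0, 0, 0],
  "jaw": [1, 1, 1, 1, 1]
}}

```text
time: 35.9
eef_pos: [0.4439, 0.0717, 0.018]
tcp_rot: [-86.4, 90.0, 4.9]
wrist_force: [1.0, -0.5, -1.5]
width: 0.0333
```

{"fn": "servo_tool", "kwargs": {
  "linear": [
    [0.001, 0, 0],
    [0.002, 0, 0],
    [0.002, 0, 0]
  ],
  "spin": [0, 0, 0],
  "jaw": [1, 1, 1]
}}

```text
time: 36.2
eef_pos: [0.4438, 0.0717, 0.0156]
tcp_rot: [-88.9, 90.0, 2.5]
wrist_force: [-0.2, -0.1, -1.3]
width: 0.0336
```

{"fn": "servo_tool", "kwargs": {
  "linear": [
    [0.0007, 0, 0],
    [0.0014, 0, 0],
    [0.0014, 0, 0]
  ],
  "spin": [0, 0, 0],
  "jaw": [1, 1, 1]
}}

```text
time: 36.5
eef_pos: [0.4437, 0.0718, 0.0138]
tcp_rot: [138.9, 90.0, -129.7]
wrist_force: [0.5, 0.9, -0.0]
width: 0.033
```

{"fn": "servo_tool", "kwargs": {
  "linear": [
    [0.0004, 0, 0],
    [0.0005, 0, 0],
    [0.0005, 0, 0]
  ],
  "spin": [0, 0, 0],
  "jaw": [1, 1, 1]
}}

```text
time: 36.8
eef_pos: [0.4437, 0.0717, 0.0134]
tcp_rot: [151.9, 90.0, -116.7]
wrist_force: [-0.5, -0.2, -0.9]
width: 0.0331
```

{"fn": "servo_tool", "kwargs": {
  "linear": [
    [0.0004, 0, 0],
    [0.0007, 0, 0],
    [0.0007, 0, 0]
  ],
  "spin": [0, 0, 0],
  "jaw": [1, 1, 1]
}}

```text
time: 37.1
eef_pos: [0.4437, 0.0717, 0.0133]
tcp_rot: [-109.5, 90.0, -18.1]
wrist_force: [-3.6, 1.4, 22.6]
width: 0.0336
```

Contact confirmed. Release and rise.

{"fn": "servo_tool", "kwargs": {
  "linear": [
    [0, 0, 0],
    [0, 0, 0],
    [0, 0, 0],
    [0, 0, 0],
    [-0.02, 0, 0]
  ],
  "spin": [0, 0, 0, 0, 0],
  "jaw": [0.3, -0.5, -1, -1, -1]
}}

```text
time: 37.6
eef_pos: [0.4429, 0.0717, 0.0315]
tcp_rot: [103.7, 89.8, -164.9]
wrist_force: [0.7, -0.4, 0.1]
width: 0.0854
```

{"fn": "servo_tool", "kwargs": {
  "linear": [
    [-0.05, 0, 0],
    [-0.1, 0, 0],
    [-0.15, 0, 0],
    [-0.15, 0, 0],
    [-0.15, 0, 0]
  ],
  "spin": [0, 0, 0, 0, 0],
  "jaw": [-1, -1, -1, -1, -1]
}}

```text
time: 38.1
eef_pos: [0.444, 0.0716, 0.1833]
tcp_rot: [-86.3, 89.9, 5.0]
wrist_force: [-0.1, -1.2, -1.1]
width: 0.0851
```

Run:
```python
from h import *
c=shot("wrist","w21.png")
import pickle; pickle.dump({k:c[k] for k in ("image","E","mtx","k1")},open("w21.pkl","wb"))
t=shot("scene","scene1.png")
```

```text
(no output)
```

View pics/w21.png

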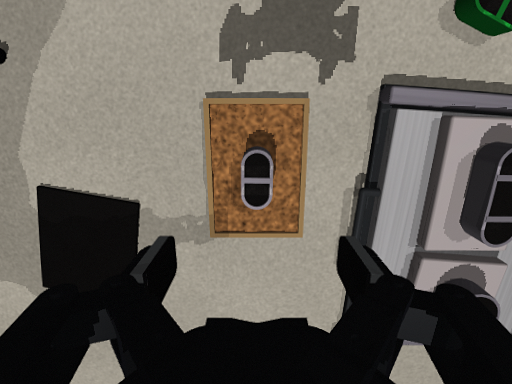

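View pics/scene1.png

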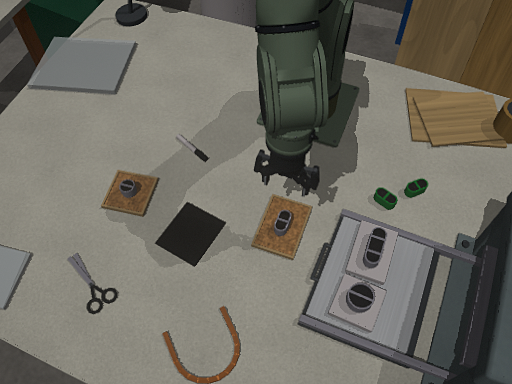

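Run:
```python
from h import *
c=load("w21.pkl")
black(c,(238,148,276,212),.042)
corners(c,[(205.5,99.5),(308.5,99.5),(302.5,236.5),(210.5,236)],.013,"longtray")
print(read_state()["time"]); sign_off()
```

```text
black comps 2 rect [0.4449, 0.0727, 0.0561, 0.0248, 0.751] circ [0.4449, 0.073, 0.0283]
longtray ctr [0.4433, 0.0728] [(111.8, 91.4), (163.0, 1.8), (115.0, -88.9), (162.4, -179.3)]
38.2
the job is handed in; nothing more can be done
```

The press is changed over and the job is handed in, at 38 s on the robot clock. I did it one die type at a time. Each small die was parked on the mat, the large die was moved to its pad, and the small die then went into its tray. Each die was lowered until it touched, with at most about 23 N on the wrist, before the fingers opened.

These are the centring checks from the wrist camera, taken after each die was released:

| Die | Place | Off centre | Angle off lengthwise |
|---|---|---|---|
| large_round | square pad | about 1.7 mm | – |
| small_round | square tray | about 2.3 mm | – |
| long_oblong | long pad | about 1 mm | under 1° |
| short_oblong | long tray | about 1.6 mm | about 1° |

- **Final views:** the scene picture shows all four dies where they belong and the mat empty. The green look-alikes were not touched, and the gripper was open and clear of everything. I judged that the dies stand flat from the views only; I did not measure it.
- **Disagreements:** the top and wrist cameras differed by up to about 5 mm in absolute position, so I centred each die by the wrist camera alone. The small round die kept the largest remaining offset, and I left it there. In the last wrist view I read the long tray as 112–115 × 163 mm against its true 116 × 166 mm, so its centre is only good to 1–2 mm.

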